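# Set the card reader up in its folding counter stand

## Task

We are about to open: swing the back rest of the folded grey metal stand all the way up and back to its stop, then stand the card reader in the stand. It should sit on its bottom edge (keypad end down), centred and square on the tray behind the two front hooks, leaning back against the rest with its screen facing out over the hooks. Set it in gently, let go, and do not disturb the shot glass, the milk pitcher, the brown tape or the timer.

Things in the scene. Friction and masses are not known exactly. Their poses are not given: they have to be found in the camera images.
- stand: folding grey metal stand fixed to the desk: base plate 130 x 72 mm, top at 7 mm. Origin under the plate; x to the rear, y left, z up. In front of the hinge a sloping tray floor, square to the open rest; ahead of it two hooks (8 mm wide, 28 mm left and right of the middle) rise 14 mm over that floor, leaving 31 mm between hooks and open rest for the 24 mm thick reader
- stand_seat (a point): point on the tray floor where the middle of the reader's bottom end belongs (at [0.0042, 0, 0.0227] in the stand's frame)
- stand_hinge (a point): middle of the hinge axis of the rest, which runs along the stand's y (at [0.025, 0, 0.030] in the stand's frame)
- rest (a joint): angle (rad) of the back rest, a plate 42 mm wide, 7 mm thick, reaching 96 mm from the hinge. 0: folded forward, level, pointing to the stand's -x between the hooks, mid-plane 30 mm over the desk; pi/2: upright; 1.92: open at its stop, leaning back 20 degrees from vertical. Its stiff hinge stays where it is left
- rest_grip (a point): middle of the rest plate's width, 78 mm from the hinge, in the mid-plane: a place to take it across its 42 mm width. x points along the plate to the hinge, y is the stand's y
- reader: white card reader with dark screen and keypad, a slab 148 x 60 x 24 mm, about 0.24 kg, lying on its back at the start. Origin in the middle of its back face (underside as it lies); x along its length to the top (screen) end, y across its 60 mm width, z out of the screen. Stood in the stand, its x leans back 20 degrees from vertical
- reader_foot (a point): middle of the reader's bottom end face (keypad end, with the card slot), at [-0.074, 0, 0.012] in the reader's frame
- shot_glass: shot glass with espresso, 50 mm wide, 64 mm high, origin at the middle of its underside; a bystander
- pitcher: stainless milk pitcher, 108 x 72 x 91 mm, origin under its middle; a bystander
- brown_tape: roll of brown tape lying flat, 96 mm wide, 48 mm high, origin under its middle; a bystander
- timer: white kitchen timer, 58 x 66 x 22 mm, origin under its middle; a bystander
Not all that is in view belongs to the job. Of the things like the stand, leave any that is pink; of the rest the larger one is meant.

How it is judged:
On the way, in this order (a step that is already met when the one before it is completed fails the run):
1. the back rest is swung up and back to its stop (over 1.8 rad) (value of joint rest above 1.8 rad), for 0.2 s.
2. the reader stands on its bottom end in the tray, leaning back on the rest (distance between reader_foot and stand_seat below 0.016 m and angle between reader's own x axis and vertical between 0.26 and 0.46 rad and value of joint rest above 1.8 rad), for 0.2 s.
At the end, for the whole second after the job is handed in: Rest open to its stop (over 1.8 rad); reader released and still on its bottom end in the tray, that end within 14 mm of the seat point and 10 mm of the stand's middle, leaning back 15 to 26 degrees, screen to the front, square within 0.12 rad (value of joint rest above 1.8 rad and distance between reader_foot and stand_seat below 0.014 m and y of reader_foot in the frame of stand between -0.01 and 0.01 m and angle between reader's own x axis and vertical between 0.26 and 0.46 rad and angle between the y axis of reader and the y axis of stand, either way round below 0.12 rad and angle between reader's own z axis and vertical below 1.4 rad and linear speed of reader below 0.01 m/s and angular speed of reader below 0.1 rad/s); the robot touches nothing.
It fails at once if the reader is banged against the stand or its rest (over 80 N) (contact force between reader and stand above 80 N).
It fails at once if the shot glass is moved more than 30 mm or tipped (distance of shot_glass from where it was at the start of the episode above 0.03 m or angle between shot_glass's own z axis and vertical above 0.4 rad).
It fails at once if the pitcher is moved more than 30 mm or tipped (distance of pitcher from where it was at the start of the episode above 0.03 m or angle between pitcher's own z axis and vertical above 0.4 rad).
It fails at once if the brown tape is moved more than 30 mm (distance of brown_tape from where it was at the start of the episode above 0.03 m).
It fails at once if the timer is moved more than 30 mm (distance of timer from where it was at the start of the episode above 0.03 m).
It also fails if it takes over 64 s, if anything falls off the work surface, if the arm or the gripper's body presses on something with over 40 N, if the wrist force passes 120 N, or if a joint passes its speed limit or range.

## Robot

A 6-joint arm with a two-finger parallel gripper is mounted at the origin on a cart in front of the work surface, level with it; the furniture and walls round the work are solid. World frame = base frame: x ahead of the robot, y to its left, z up, the work surface at z = 0. Lengths are in m, angles in rad, forces in N, time in s.
With the tool pointing down it reaches from about 0.35 to 0.85 m from the base axis. Payload 8.1 kg.
Tool frame: the origin (TCP) lies between the finger pads; the fingertips stand 25 mm ahead of it and the grasp point (between the pads) lies 6 mm ahead of it; z points along the fingers, y is the line along which they close (so a half turn about z gives the same grasp; the last joint's range is limited). The gripper opens to 93 mm and grips with 3 to 60 N. Pads are 15 mm wide; open, the fingers measure 128 mm over their backs; the gripper's body (75 mm by 188 mm) begins 65 mm behind the grasp point.
Start: joints at [-1.289, 0.13, 1.488, -0, 1.523, -0.085], TCP at [0.215, -0.56, 0.244] pointing down, gripper open.
Joint ranges: [-2.96, 2.96], [-0.89, 2.26], [0.02, 2.5], [-1.34, 4.48], [0, 2.73], [-2.66, 2.66]. Speed limits (rad/s): [2.39, 2.39, 2.79, 3.14, 3.14, 3.14].

## Interface

Orientations are given as a rotation vector (axis times angle).
In Python, from plant import robot gives the robot as it stands.
- The arm moves only by the tool arm_command, never from a script. Its argument "increments" is text: rows parted by semicolons, each of 5 numbers parted by spaces: the closure, from 0 (fully open) to 1 (shut), then the shift along the tool's x, y, z in mm, then the turn about the tool's z in rad. A call has 1 to 5 rows; each row is the pose to reach, as a shift and turn from the pose commanded when the call began, along the tool's axes at that moment; what a row does not reach only later rows make up. A row lasts 1/10 s, in which the tool goes at most 50 mm and 8.59 degrees, less where a joint would pass 70% of its speed; a pose out of reach is approached as far as the arm can. A call with a gripper value outside its range is refused whole. The fingers move at their own pace and stop on an object; "grip_force" is the grip in N (left out, the last holds). Time passes only in rows, so rows that repeat a pose let the fingers close. It gives the time, the measured TCP pose, the force, the opening and the grip force at its end, in the units of the state.
- robot.read_state(): the state, without advancing time (a new reading comes with each control period).
- robot.read_camera(name): name is "side" or "top" or "wrist"; returns the picture (420x560x3 uint8, blue, green, red); there is no depth.
- robot.camera_model(name): a dict with "fx", "fy", "cx", "cy" (pixels), "D" ([k1, k2, p1, p2, k3] as OpenCV has them; the pictures are not rectified), "eye" and "rotation" of the camera in the world. Camera axes: x right, y down, z forward; pixel columns grow to the right and rows downward; lengths in m; the calibration is good to about 2 mm. A picture is of the moment at which its call begins: read the wrist's pose just before it. camera_model takes no time and is no camera call; for the wrist camera it gives the pose at the moment of the call.
- robot.close_job(): hands the job in; it is judged then, once.
The state is a dict: "t": time; "q": joint angles; "dq": joint speeds; "joint_torque": joint torques, N m; "tool_pos": TCP position; "orientation": TCP orientation; "force": force on the tool from outside, world axes, zero at the start; "wrist_torque": the same for the moment, N m; "opening": finger opening in m; "gripper_force": force on a finger pad.
Only numpy, scipy, OpenCV 4.12 (cv2) and the standard library are available. Lean on these libraries where they do the work, as an engineer would, in place of code of your own. Each camera call takes 0.05 s, during which the arm holds its last target. There are 200 camera calls.

## Working session

There is one attempt and no reset: what is moved stays moved. The work goes in short steps, Python scripts to look and compute and a tool call to move; the robot and the scene stay as the last step left them, time stands still between calls to the robot, and variables do not carry over. Pictures are saved under pics/ and viewed, at most 10 in all, crops included, and the job is handed in when it is done.

Besides the shell and the picture viewer there is one more tool, called after "Emit:" by a JSON object that holds its "api" and its "payload", one argument or row to a line. arm_command: Moves the arm, as the interface text tells. Its arguments: {"type":"object","properties":{"increments":{"type":"string"},"grip_force":{"type":"number"}},"required":["increments"]}

```bash
mkdir -p pics; ls; python3 - <<'E'
from plant import robot
import cv2,numpy as np
s=robot.read_state();print(s['t'],s['tool_pos'],s['orientation'],s['opening'])
for n in('top','side'):
    m=robot.camera_model(n);print(n,{k:np.round(v,4).tolist() for k,v in m.items()})
    cv2.imwrite(f'pics/{n}0.png',robot.read_camera(n))
E
```

```text
pics
0.0 [ 0.21505544 -0.55957815  0.24260058] [-3.08712752e+00 -5.72658412e-01  3.22835927e-04] 0.09288614371051593
top {'fx': 424.0995, 'fy': 424.0995, 'cx': 279.3923, 'cy': 204.766, 'D': [-0.0946, 0.0, 0.0, 0.0, 0.0], 'eye': [0.3477, 0.0007, 0.9631], 'rotation': [-2.0867, 2.1483, -0.2038]}
side {'fx': 391.2393, 'fy': 391.2393, 'cx': 278.6784, 'cy': 208.4516, 'D': [-0.0592, 0.0, 0.0, 0.0, 0.0], 'eye': [0.4438, -0.6771, 0.6007], 'rotation': [-2.257, 0.1261, -0.0592]}
```

View pics/top0.png

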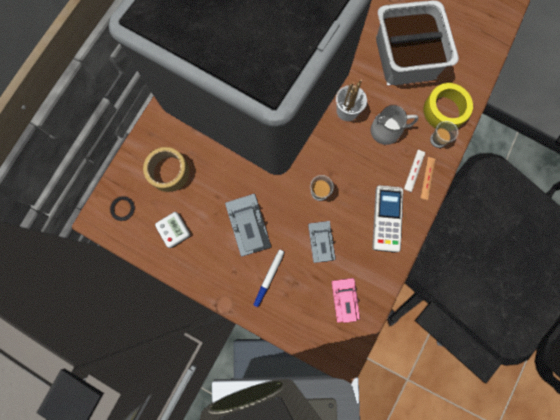

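View pics/side0.png

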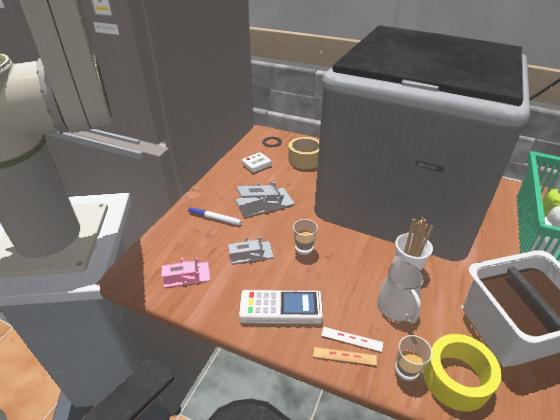

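The large grey stand is at top (248,224). It could be confused with the small grey one at (321,241) or the pink one at (345,300). The white reader is at (389,218), and the other white items are the timer (172,230) and a strip (415,170). I choose the stand at (248,224) and check it in a crop.

```bash
cat > h.py <<'E'
import cv2,numpy as np
from plant import robot
from scipy.spatial.transform import Rotation as R
def cam(n):
    m=robot.camera_model(n);K=np.array([[m['fx'],0,m['cx']],[0,m['fy'],m['cy']],[0,0,1.]])
    return K,np.array(m['D'],float),np.array(m['eye']),R.from_rotvec(m['rotation']).as_matrix()
def cast(c,px,z):
    K,D,e,M=c
    p=cv2.undistortPoints(np.array(px,float).reshape(-1,1,2),K,D)[:,0]
    d=np.c_[p,np.ones(len(p))]@M.T
    return e+d*((z-e[2])/d[:,2])[:,None]
def proj(c,P):
    K,D,e,M=c;rv=cv2.Rodrigues(M.T)[0]
    return cv2.projectPoints(np.array(P,float).reshape(-1,1,3),rv,-M.T@e,K,D)[0][:,0]
E
python3 - <<'E'
from h import *
c=cam('top');im=cv2.imread('pics/top0.png')
print('stand px',cast(c,[[248,224]],.03),'reader',cast(c,[[389,218]],.024))
b=im.astype(int);sat=b.max(2)-b.min(2)
# reader: bright low-sat/blueish region
def box(mask,x0,y0,x1,y1,z):
    m=np.zeros(mask.shape,np.uint8);m[y0:y1,x0:x1]=mask[y0:y1,x0:x1]
    m=cv2.morphologyEx(m,cv2.MORPH_CLOSE,np.ones((7,7)))
    ct=max(cv2.findContours(m,0,1)[0],key=cv2.contourArea)
    P=cast(c,ct[:,0],z)
    r=cv2.minAreaRect((P[:,:2]*1000).astype(np.float32));bp=cv2.boxPoints(r);print(r);print('corners mm',bp.round(1).tolist());return ct
notwood=((b[...,2]-b[...,0]<28)).astype(np.uint8)
ct1=box(notwood,365,180,408,256,.024)
ct2=box(notwood,215,185,280,262,.012)
vis=im.copy();cv2.drawContours(vis,[ct1,ct2],-1,(0,255,0),1)
A=cv2.resize(im[180:270,210:285],None,fx=5,fy=5,interpolation=2);B=cv2.resize(vis[180:270,210:285],None,fx=3,fy=3,interpolation=0);C=cv2.resize(vis[180:260,360:415],None,fx=3,fy=3,interpolation=0)
o=np.zeros((560,620,3),np.uint8);o[:450,:375]=A;o[:270,380:605]=B;o[275:515,380:545]=C
cv2.imwrite('pics/c1.png',o)
s=cam('side')
S=cv2.imread('pics/side0.png');cv2.imwrite('pics/c2.png',cv2.resize(S[170:225,220:310],None,fx=8,fy=8,interpolation=2))
E
```

```text
stand px [[0.49031225 0.07191447 0.03      ]] reader [[ 0.49531349 -0.24528048  0.024     ]]
((504.5572509765625, -246.38204956054688), (71.23086547851562, 169.6628875732422), 80.19352722167969)
corners mm [[414.8999938964844, -267.0], [582.0999755859375, -295.8999938964844], [594.2000122070312, -225.6999969482422], [427.0, -196.8000030517578]]
((492.66888427734375, 73.74303436279297), (129.9360809326172, 73.32250213623047), 15.86707592010498)
corners mm [[420.20001220703125, 91.19999694824219], [440.20001220703125, 20.700000762939453], [565.2000122070312, 56.20000076293945], [545.0999755859375, 126.80000305175781]]
```

View pics/c1.png

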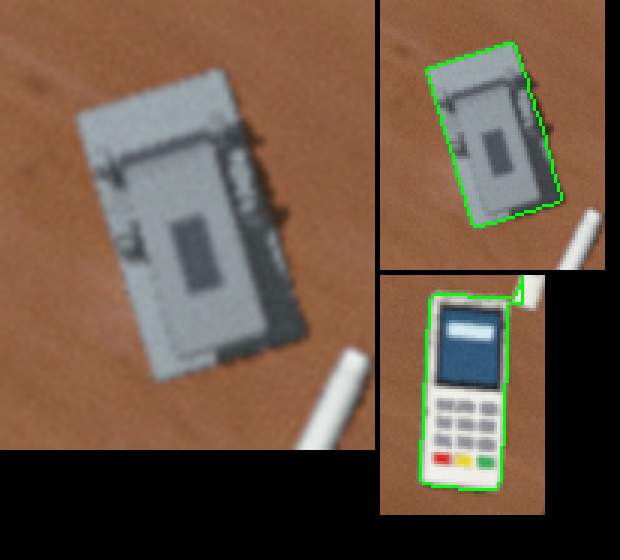

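View pics/c2.png

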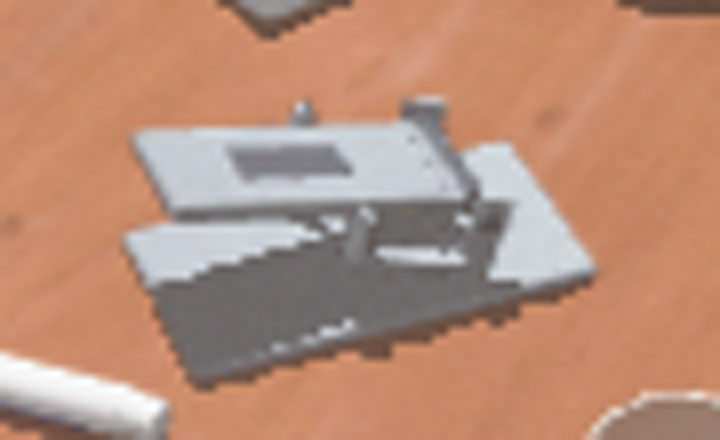

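The crop confirms the choice: a grey stand with a folded rest, hinge toward the top of the picture. The 130 x 73 mm outline fits the description. The tall box behind it may limit the gripper body, so I check that clearance along with the reader's pose.

```bash
cat >> h.py <<'E'
SO=np.array([.4935,.0741,0]);SY=np.deg2rad(15.87)
def s2w(p): 
    return SO+R.from_euler('z',SY).apply(p)
def rel(P,yaw,grasp=True):
    """increments to put grasp point at P with tool y along world angle yaw (mod pi)"""
    s=robot.read_state();M=R.from_rotvec(s['orientation']).as_matrix()
    P=np.array(P,float)+([0,0,.006] if grasp else 0)
    d=M.T@(P-s['tool_pos'])*1000
    cur=np.arctan2(M[1,1],M[0,1]);t=-(yaw-cur);t=(t+np.pi/2)%np.pi-np.pi/2
    print('t',round(s['t'],2),'tcp',s['tool_pos'].round(4),'yawy',round(cur,3),'tilt',M[:,2].round(3),'rel',d.round(1),'turn',round(t,3),'q6',round(s['q'][5],2),'F',s['force'].round(1),'open',round(s['opening'],4))
E
python3 - <<'E'
from h import *
c=cam('top');s=cam('side');im=cv2.imread('pics/top0.png');S=cv2.imread('pics/side0.png')
def tri(a,b):
    L=[]
    for cc,p in((c,a),(s,b)):
        q=cast(cc,[p],0.)[0];L.append((cc[2],(q-cc[2])/np.linalg.norm(q-cc[2])))
    A=sum(np.eye(3)-np.outer(d,d) for e,d in L);y=sum((np.eye(3)-np.outer(d,d))@e for e,d in L)
    x=np.linalg.solve(A,y);return x.round(3),[round(np.linalg.norm((np.eye(3)-np.outer(d,d))@(x-e)),4) for e,d in L]
print('base corner',cast(c,[[277,172]],0),'side cand',cast(s,[[470,252],[320,218]],0))
for z in(.25,.3,.35): print(z,cast(c,[[276,118],[115,32],[368,0]],z)[:,:2].round(3).tolist())
print('tri rim',tri((276,118),(522,115)),tri((118,28),(330,92)))
b=im.astype(int);w=((b[...,2]-b[...,0]<28)|(b.min(2)>120)).astype(np.uint8)
m=np.zeros_like(w);m[183:256,365:404]=w[183:256,365:404]
m=cv2.morphologyEx(m,cv2.MORPH_CLOSE,np.ones((9,9)))
ct=max(cv2.findContours(m,0,1)[0],key=cv2.contourArea)
for z in(.012,.024):
    r=cv2.minAreaRect((cast(c,ct[:,0],z)[:,:2]*1000).astype(np.float32));print('reader',z,r)
# rest plate + dark label
lab=cast(c,np.array([[170,228],[205,212],[222,286],[186,300]])/5+[210,180],.0335);print('rest label',lab.mean(0).round(4))
for e in [[115,155],[213,138],[268,335],[178,360]]: 
    w=cast(c,[np.array(e)/5+[210,180]],.0335)[0];print('rest corner in stand',(R.from_euler('z',-SY).apply(w-SO)*1000).round(1))
rel(s2w([-.053,0,.12]),SY+np.pi/2)
E
```

```text
base corner [[0.61645507 0.00423374 0.        ]] side cand [[ 0.91835618 -0.14523039  0.        ]
 [ 0.61730018  0.00170147  0.        ]]
0.25 [[0.647, 0.002], [0.839, 0.309], [0.89, -0.184]]
0.3 [[0.626, 0.002], [0.804, 0.288], [0.852, -0.171]]
0.35 [[0.605, 0.002], [0.77, 0.266], [0.814, -0.158]]
tri rim (array([ 0.778, -0.076,  0.276]), [np.float64(0.1521), np.float64(0.1521)]) (array([0.753, 0.284, 0.238]), [np.float64(0.0835), np.float64(0.0835)])
reader 0.012 ((497.29449462890625, -245.91146850585938), (64.31108093261719, 151.3351593017578), 82.74861145019531)
reader 0.024 ((495.4070129394531, -242.7994842529297), (63.49966049194336, 149.4257354736328), 82.7486343383789)
rest label [0.4735 0.0694 0.0335]
rest corner in stand [33.9 22.2 33.5]
rest corner in stand [ 28.1 -21.8  33.5]
rest corner in stand [-63.4 -19.3  33.5]
rest corner in stand [-62.1  21.5  33.5]
t 0.1 tcp [ 0.2151 -0.5596  0.2427] yawy -1.204 tilt [-0.     0.002 -1.   ] rel [ 434.4 -496.3  117.6] turn 0.09 q6 -0.09 F [0.2 0.4 0.1] open 0.0929
```

```bash
sed -i 's/^SO=.*;SY/SO=np.array([.5007,.0762,0]);SY/' h.py; python3 -c "
from h import *
s=cam('side');c=cam('top')
L=[]
for cc,p in((c,(276,118)),(s,(328,88))):
    q=cast(cc,[p],0.)[0];L.append((cc[2],(q-cc[2])/np.linalg.norm(q-cc[2])))
A=sum(np.eye(3)-np.outer(d,d) for e,d in L);y=sum((np.eye(3)-np.outer(d,d))@e for e,d in L)
print('rim',np.linalg.solve(A,y))
rel(s2w([-.05,0,.20]),SY+np.pi/2)"
```

```text
rim [0.61473565 0.0024565  0.31787783]
t 0.1 tcp [ 0.2151 -0.5596  0.2427] yawy -1.204 tilt [-0.     0.002 -1.   ] rel [ 444.9 -495.5   37.6] turn 0.09 q6 -0.09 F [0.2 0.4 0.1] open 0.0929
```

Emit:
{"api": "arm_command", "payload": {
  "increments": "0 33 -38 5 0.02; 0 66 -76 10 0.04; 0 99 -114 15 0.06; 0 132 -152 20 0.08; 0 165 -190 25 0.09"
}}

```text
t: 0.6
tool_pos: [0.3002, -0.3242, 0.2182]
orientation: [-3.111, -0.431, 0.0]
force: [1.1, 0.6, 0.1]
opening: 0.0931
gripper_force: 0.0
```

Emit:
{"api": "arm_command", "payload": {
  "increments": "0 31 -40 0 0; 0 62 -80 0 0; 0 93 -120 0 0; 0 124 -160 0 0; 0 150 -190 0 0"
}}

```text
t: 1.1
tool_pos: [0.3926, -0.1, 0.2188]
orientation: [-3.111, -0.434, -0.001]
force: [1.3, -1.1, -0.9]
opening: 0.0931
gripper_force: 0.0
```

```bash
python3 -c "
from h import *
rel(s2w([-.05,0,.20]),SY+np.pi/2)"
```

```text
t 1.1 tcp [ 0.3926 -0.1     0.2188] yawy -1.293 tilt [ 0.  0. -1.] rel [ 102.2 -139.9   12.9] turn 0.0 q6 0.92 F [ 1.3 -1.1 -0.9] open 0.0931
```

Emit:
{"api": "arm_command", "payload": {
  "increments": "0 29 -41 3 0; 0 58 -82 6 0; 0 86 -120 10 0; 0 98 -136 10 0; 0 98 -136 10 0"
}}

```text
t: 1.6
tool_pos: [0.4495, 0.0577, 0.2083]
orientation: [-3.11, -0.44, 0.002]
force: [0.0, 0.3, 0.5]
opening: 0.093
gripper_force: 0.0
```

```bash
python3 -c "
from h import *
rel(s2w([-.05,0,.20]),SY+np.pi/2)
c=cam('wrist');im=robot.read_camera('wrist')
for p in [(-.071,.021,.0335),(-.071,-.021,.0335),(.025,.021,.0335),(.025,-.021,.0335)]:
    u=proj(c,s2w(p))[0];print(p,u.round(1));cv2.drawMarker(im,tuple(int(v) for v in u),(0,0,255),0,12,1)
import pickle;pickle.dump(c,open('w1.pkl','wb'))
cv2.imwrite('pics/w1.png',im)"
```

```text
t 1.6 tcp [0.4495 0.0577 0.2083] yawy -1.29 tilt [-0.001  0.001 -1.   ] rel [ 4.3 -3.8  2.3] turn 0.004 q6 1.3 F [0.  0.3 0.5] open 0.093
(-0.071, 0.021, 0.0335) [261.  217.6]
(-0.071, -0.021, 0.0335) [303.8 217.7]
(0.025, 0.021, 0.0335) [259.5 116. ]
(0.025, -0.021, 0.0335) [305.6 116.2]
```

View pics/w1.png

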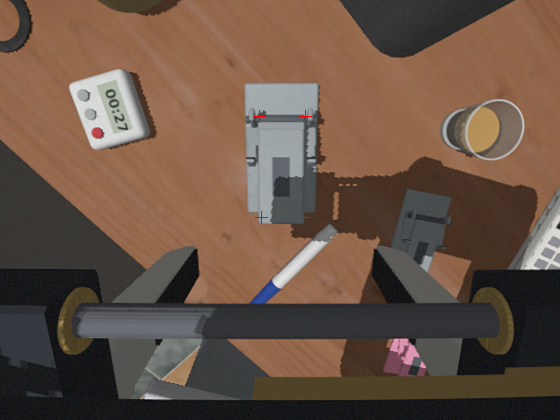

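The wrist view shows the rest with its tip edge at about row 222, sides at columns 258–304 and hinge rod at about row 119. I measure these edges numerically.

```bash
python3 -c "
import pickle
from h import *
im=cv2.imread('pics/w1.png').astype(int);c=pickle.load(open('w1.pkl','rb'))
g=im.mean(2)
print('rows',[(r,int(g[r,276:300].mean())) for r in range(204,232)])
print('hinge rows',[(r,int(g[r,270:296].mean())) for r in range(106,132)])
print('cols150',[(x,int(g[145:152,x].mean())) for x in range(242,322)])
inv=lambda px,z:(R.from_euler('z',-SY).apply(cast(c,px,z)-SO)*1000).round(1).tolist()
print(inv([[258.5,150],[304.5,150],[262,215],[281,118.5],[281,222.5]],.0335))
print('plate',inv([[246,84],[318,84],[247,211]],.007))
print('hooks',inv([[250,158],[313,158]],.025))
"; python3 - <<'E'
import cv2
im=cv2.imread('pics/w1.png');cv2.imwrite('pics/w1c.png',cv2.resize(im[75:235,235:330],None,fx=3.7,fy=3.7,interpolation=2))
E
```

```text
rows [(204, 81), (205, 82), (206, 81), (207, 82), (208, 82), (209, 82), (210, 83), (211, 82), (212, 82), (213, 82), (214, 82), (215, 82), (216, 82), (217, 82), (218, 82), (219, 82), (220, 82), (221, 82), (222, 75), (223, 72), (224, 86), (225, 88), (226, 89), (227, 89), (228, 92), (229, 95), (230, 90), (231, 88)]
hinge rows [(106, 166), (107, 166), (108, 166), (109, 166), (110, 166), (111, 166), (112, 167), (113, 168), (114, 141), (115, 93), (116, 83), (117, 93), (118, 100), (119, 101), (120, 94), (121, 92), (122, 140), (123, 158), (124, 157), (125, 157), (126, 158), (127, 158), (128, 152), (129, 151), (130, 161), (131, 162)]
cols150 [(242, 113), (243, 113), (244, 111), (245, 118), (246, 135), (247, 148), (248, 152), (249, 159), (250, 159), (251, 159), (252, 158), (253, 158), (254, 158), (255, 140), (256, 91), (257, 86), (258, 126), (259, 160), (260, 165), (261, 165), (262, 164), (263, 163), (264, 164), (265, 164), (266, 164), (267, 166), (268, 165), (269, 165), (270, 164), (271, 164), (272, 163), (273, 163), (274, 162), (275, 164), (276, 163), (277, 164), (278, 165), (279, 164), (280, 164), (281, 165), (282, 164), (283, 164), (284, 164), (285, 165), (286, 164), (287, 163), (288, 163), (289, 163), (290, 163), (291, 162), (292, 163), (293, 164), (294, 163), (295, 164), (296, 163), (297, 163), (298, 162), (299, 162), (300, 162), (301, 159), (302, 145), (303, 116), (304, 78), (305, 70), (306, 90), (307, 124), (308, 150), (309, 160), (310, 159), (311, 159), (312, 160), (313, 156), (314, 129), (315, 82), (316, 66), (317, 55), (318, 50), (319, 60), (320, 83), (321, 103)]
[[-5.6, 22.4, 33.5], [-5.5, -20.5, 33.5], [-68.4, 20.0, 33.5], [22.9, 1.4, 33.5], [-76.0, 1.4, 33.5]]
plate [[55.6, 35.6, 7.0], [55.8, -34.0, 7.0], [-71.2, 37.8, 7.0]]
hooks [[-13.8, 31.4, 25.0], [-13.6, -29.3, 25.0]]
```

View pics/w1c.png

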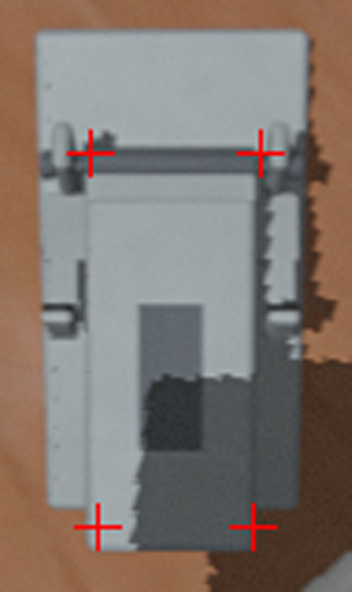

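```bash
sed -i 's/^SO=.*;SY/SO=np.array([.4957,.0756,0]);SY/' h.py; python3 -c "
from h import *
rel(s2w([-.039,0,.032]),SY+np.pi/2)"
```

```text
t 1.65 tcp [0.4493 0.0562 0.2084] yawy -1.291 tilt [-0.001 -0.    -1.   ] rel [ 11.2  -5.9 170.3] turn 0.003 q6 1.3 F [ 0.8 -0.7  0.3] open 0.0931
```

Emit:
{"api": "arm_command", "payload": {
  "increments": "0 11 -6 40 0; 0 11 -6 85 0; 0 11 -6 125 0; 0 11 -6 150 0; 0 11 -6 150 0"
}}

```text
t: 2.15
tool_pos: [0.4546, 0.0624, 0.0548]
orientation: [-3.111, -0.431, 0.013]
force: [-0.9, -0.0, -0.6]
opening: 0.093
gripper_force: 0.0
```

```bash
python3 -c "
from h import *
rel(s2w([-.039,0,.032]),SY+np.pi/2)"
```

```text
t 2.15 tcp [0.4546 0.0624 0.0548] yawy -1.296 tilt [-0.008 -0.001 -1.   ] rel [ 4.3 -1.4 16.8] turn -0.002 q6 1.32 F [-0.9 -0.  -0.6] open 0.093
```

Emit:
{"api": "arm_command", "payload": {
  "increments": "0 1 0 8 0; 0 1 0 16 0; 0 1 0 18 0; 0 1 0 18 0; 0 1 0 18 0"
}}

```text
t: 2.65
tool_pos: [0.4601, 0.0642, 0.0417]
orientation: [3.111, 0.434, 0.002]
force: [-0.7, 0.3, 0.2]
opening: 0.0928
gripper_force: 0.0
```

```bash
python3 -c "
from h import *
rel(s2w([-.039,0,.032]),SY+np.pi/2)"
```

```text
t 2.65 tcp [0.4601 0.0642 0.0417] yawy -1.294 tilt [ 0.001  0.    -1.   ] rel [-1.6 -1.2  3.7] turn -0.0 q6 1.32 F [-0.7  0.3  0.2] open 0.0928
```

Now close on the rest.

Emit:
{"api": "arm_command", "payload": {
  "increments": "0.3 -1 -1 4 0; 0.6 -1 -1 4 0; 0.8 -1 -1 4 0; 0.8 -1 -1 4 0; 0.8 -1 -1 4 0",
  "grip_force": 20
}}

```text
t: 3.15
tool_pos: [0.4583, 0.0649, 0.037]
orientation: [3.112, 0.434, 0.0]
force: [-0.6, -0.4, -0.2]
opening: 0.0577
gripper_force: 0.0
```

```bash
python3 -c "
from h import *
rel(s2w([-.039,0,.032]),SY+np.pi/2);print(robot.read_state()['gripper_force'])"
```

```text
t 3.15 tcp [0.4583 0.0649 0.037 ] yawy -1.294 tilt [ 0. -0. -1.] rel [-0.1 -0.1 -1. ] turn -0.0 q6 1.32 F [-0.6 -0.4 -0.2] open 0.0577
0.0
```

Emit:
{"api": "arm_command", "payload": {
  "increments": "0.8 0 0 0 0; 0.8 0 0 0 0; 0.8 0 0 0 0; 0.8 0 0 0 0; 0.8 0 0 0 0"
}}

```text
t: 3.65
tool_pos: [0.4582, 0.065, 0.0369]
orientation: [-3.111, -0.433, -0.0]
force: [-0.9, 1.7, 0.4]
opening: 0.0416
gripper_force: 20.0
```

Emit:
{"api": "arm_command", "payload": {
  "increments": "0.8 0.3 0 -6.5 0; 0.8 1.3 0 -13 0; 0.8 3 0 -19 0; 0.8 5 0 -25 0; 0.8 5 0 -25 0"
}}

```text
t: 4.15
tool_pos: [0.4645, 0.0667, 0.0627]
orientation: [-3.111, -0.433, -0.005]
force: [5.8, 4.1, -5.3]
opening: 0.0419
gripper_force: 20.0
```

Emit:
{"api": "arm_command", "payload": {
  "increments": "0.8 6 0 -11 0; 0.8 14 0 -21 0; 0.8 24 0 -29 0; 0.8 36 0 -35 0; 0.8 36 0 -35 0"
}}

```text
t: 4.65
tool_pos: [0.4975, 0.0762, 0.0965]
orientation: [-3.111, -0.434, 0.002]
force: [0.2, 1.1, -1.6]
opening: 0.0417
gripper_force: 20.0
```

Emit:
{"api": "arm_command", "payload": {
  "increments": "0.8 6 0 -2 0; 0.8 12 0 -3 0; 0.8 18 0 -4 0; 0.8 25 0 -4 0; 0.8 25 0 -4 0"
}}

```text
t: 5.15
tool_pos: [0.5207, 0.0829, 0.1003]
orientation: [-3.111, -0.434, 0.004]
force: [-3.0, 0.3, -0.5]
opening: 0.0419
gripper_force: 20.0
```

Emit:
{"api": "arm_command", "payload": {
  "increments": "0.8 5 0 0 0; 0.8 9 0 1 0; 0.8 13 0 2 0; 0.8 17 0 3 0; 0.8 17 0 3 0"
}}

```text
t: 5.65
tool_pos: [0.5389, 0.088, 0.0988]
orientation: [-3.111, -0.433, -0.003]
force: [-0.9, 3.7, 4.1]
opening: 0.0379
gripper_force: 26.9
```

Emit:
{"api": "arm_command", "payload": {
  "increments": "0.8 2 0 0.5 0; 0.8 4 0 1 0; 0.8 6 0 1.5 0; 0.8 6 0 1.5 0"
}}

```text
t: 6.05
tool_pos: [0.5422, 0.0893, 0.098]
orientation: [-3.112, -0.431, 0.005]
force: [-26.2, 3.6, 22.0]
opening: 0.0382
gripper_force: 26.4
```

```bash
python3 -c "
from h import *
rel(s2w([.025+.064*np.sin(.35),0,.032+.064*np.cos(.35)]),SY+np.pi/2);print(robot.read_state()['force'])
im=robot.read_camera('side');cv2.imwrite('pics/s2.png',cv2.resize(im[90:230,200:360],None,fx=4,fy=4,interpolation=2))"
```

```text
t 6.05 tcp [0.5422 0.0893 0.098 ] yawy -1.296 tilt [-0.003 -0.    -1.   ] rel [-1.5  0.5 -0.1] turn -0.002 q6 1.37 F [-26.2   3.6  22. ] open 0.0382
[-26.15101523   3.62647939  21.98966422]
```

View pics/s2.png

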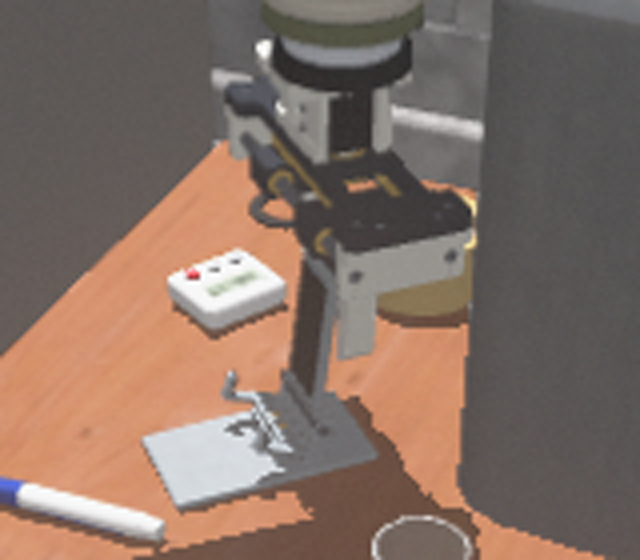

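The rest leans back at its stop, and the 34 N reaction confirms the contact. Release it and lift.

Emit:
{"api": "arm_command", "payload": {
  "increments": "0.8 -3 0 -1 0; 0.5 -3 0 -1 0; 0.2 -3 0 -1 0; 0 -3 0 -1 0; 0 -3 0 -1 0"
}}

```text
t: 6.6
tool_pos: [0.5408, 0.0882, 0.0972]
orientation: [3.111, 0.433, -0.001]
force: [-1.5, 1.2, 1.2]
opening: 0.0651
gripper_force: 0.0
```

Emit:
{"api": "arm_command", "payload": {
  "increments": "0 -10 0 -30 0; 0 -20 0 -70 0; 0 -30 0 -110 0; 0 -40 0 -120 0; 0 -60 0 -120 0"
}}

```text
t: 7.1
tool_pos: [0.4853, 0.0717, 0.2207]
orientation: [3.111, 0.433, 0.01]
force: [-0.1, -0.2, -0.0]
opening: 0.0929
gripper_force: 0.0
```

```bash
python3 - <<'E'
from h import *
import pickle
c=cam('wrist');im=robot.read_camera('wrist');t=robot.read_camera('top');ct=cam('top')
o=np.zeros((420,800,3),np.uint8);o[:,:420]=im[:,100:520]
a=np.deg2rad(20)
for y in(-.021,.021):
  for f in(-.0035,.0035):
    u=proj(c,s2w([.025+.096*np.sin(a)+f*np.cos(a),y,.03+.096*np.cos(a)-f*np.sin(a)]))[0]
    print(u.round(1));cv2.circle(o,(int(u[0])-100,int(u[1])),2,(0,0,255),-1)
o[:380,425:800]=cv2.resize(t[160:255,218:311],(375,380),interpolation=2)
cv2.imwrite('pics/w2.png',o)
rel([.5505,-.249,.15],np.deg2rad(82.75))
E
```

```text
[314.8 134.3]
[314.7 124.7]
[255.2 134.4]
[255.2 124.8]
t 7.2 tcp [0.4827 0.0714 0.2179] yawy -1.294 tilt [ 0.001 -0.    -1.   ] rel [-22.2 326.7  62.1] turn 0.403 q6 1.34 F [ 0.4 -0.1 -0.4] open 0.0931
```

View pics/w2.png

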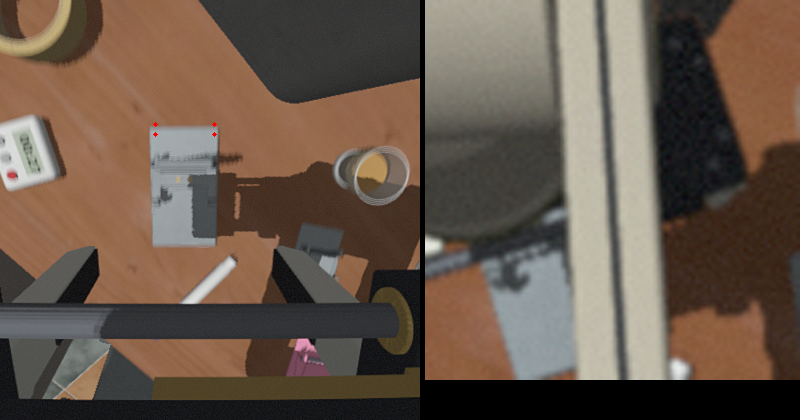

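The rest is open in the wrist view, and the predicted tip points lie on its top edge (rows 124–134). Now to the reader.

Emit:
{"api": "arm_command", "payload": {
  "increments": "0 -7 49 0 0.08; 0 -14 98 0 0.16; 0 -21 147 0 0.24; 0 -28 196 0 0.32; 0 -35 245 0 0.4"
}}

```text
t: 7.7
tool_pos: [0.5169, -0.1756, 0.2167]
orientation: [3.135, -0.199, -0.0]
force: [0.3, 0.7, 0.1]
opening: 0.0928
gripper_force: 0.0
```

```bash
python3 - <<'E'
from h import *
rel([.49,-.2475,.17],np.deg2rad(82.75))
E
```

```text
t 7.7 tcp [ 0.5169 -0.1756  0.2167] yawy -1.697 tilt [-0. -0. -1.] rel [-17.6  74.7  40.7] turn -0.0 q6 1.28 F [0.3 0.7 0.1] open 0.0928
```

Emit:
{"api": "arm_command", "payload": {
  "increments": "0 -18 37 0 0; 0 -40 72 0 0; 0 -40 72 0 0; 0 -40 72 0 0"
}}

```text
t: 8.1
tool_pos: [0.4678, -0.2407, 0.2167]
orientation: [-3.135, 0.197, 0.001]
force: [0.7, 0.5, 1.1]
opening: 0.0931
gripper_force: 0.0
```

```bash
python3 - <<'E'
from h import *
c=cam('wrist');im=robot.read_camera('wrist')
print('pred center',proj(c,[.496,-.2445,.024]))
b=im.astype(int)
m=((b[...,2]-b[...,0]<35)).astype(np.uint8)
m[240:]=0
m=cv2.morphologyEx(m,cv2.MORPH_OPEN,np.ones((3,3)))
n,l,st,ce=cv2.connectedComponentsWithStats(m)
print([(i,st[i].tolist(),ce[i].round().tolist()) for i in range(1,n) if st[i,4]>300])
cv2.imwrite('pics/w3.png',im)
rel([.527,-.2484,.1],np.deg2rad(82.75))
import pickle;pickle.dump(c,open('w3.pkl','wb'))
E
```

```text
pred center [[286.7936525  168.97123302]]
[(1, [0, 0, 63, 93, 4545], [25.0, 41.0]), (2, [323, 0, 49, 97, 1753], [346.0, 47.0]), (3, [353, 0, 207, 240, 36405], [480.0, 135.0]), (5, [254, 91, 64, 147, 8665], [286.0, 161.0]), (9, [126, 100, 24, 41, 519], [139.0, 120.0]), (15, [0, 148, 56, 92, 2696], [19.0, 208.0]), (16, [121, 183, 61, 57, 2594], [150.0, 214.0])]
t 8.15 tcp [ 0.4683 -0.2398  0.2169] yawy -1.695 tilt [-0.     0.001 -1.   ] rel [ 59.3   1.3 110.9] turn 0.002 q6 1.12 F [-0.6 -0.  -0.4] open 0.0929
```

View pics/w3.png

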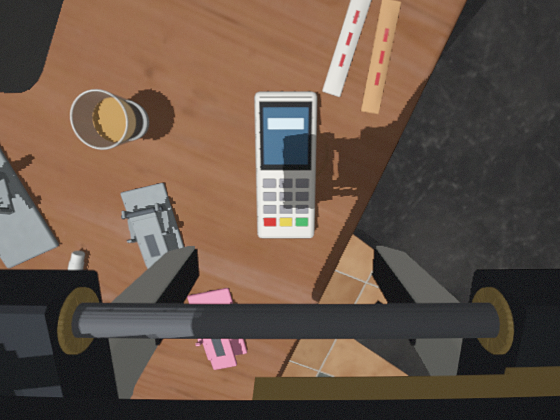

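The reader appears upright in the wrist view, at columns 254–318 and rows 91–238. That makes it aligned with the tool.

```bash
python3 - <<'E'
from h import *
import pickle
c=pickle.load(open('w3.pkl','rb'))
P=cast(c,[[286.5,92],[286,238],[255,140],[317.5,140],[257,210],[315.5,210]],.024);print(P.round(4).tolist())
a,b=P[0],P[1];d=(a-b)[:2];L=np.linalg.norm(d);print('len',L,'yaw deg',np.degrees(np.arctan2(d[1],d[0])),'widths',np.linalg.norm(P[2]-P[3]),np.linalg.norm(P[4]-P[5]))
for i in(2,4): print('mid',(P[i]+P[i+1])/2)
g=(a+b)[:2]/2+d/L*.031;print('grip',g)
rel([*g,.1],np.arctan2(d[1],d[0])+np.pi/2)
E
```

```text
[[0.5685, -0.2534, 0.024], [0.4239, -0.2346, 0.024], [0.5281, -0.2172, 0.024], [0.5204, -0.2779, 0.024], [0.4579, -0.2087, 0.024], [0.4503, -0.2686, 0.024]]
len 0.14576994751359038 yaw deg -7.4101226198939045 widths 0.061202741969887696 0.06033624647545531
mid [ 0.52424406 -0.24752354  0.024     ]
mid [ 0.45411018 -0.2386474   0.024     ]
grip [ 0.52695454 -0.24796564]
t 8.15 tcp [ 0.4683 -0.2398  0.2169] yawy -1.695 tilt [-0.     0.001 -1.   ] rel [ 59.2   0.9 110.9] turn 0.005 q6 1.12 F [-0.6 -0.  -0.4] open 0.0929
```

Emit:
{"api": "arm_command", "payload": {
  "increments": "0 25 0 30 0; 0 50 1 60 0; 0 59 1 105 0; 0 59 1 145 0; 0 59 1 160 0"
}}

```text
t: 8.65
tool_pos: [0.5246, -0.2448, 0.0521]
orientation: [-3.132, 0.19, 0.01]
force: [-0.5, 0.4, 0.0]
opening: 0.0933
gripper_force: 0.0
```

Emit:
{"api": "arm_command", "payload": {
  "increments": "0 0 0 15 0; 0 0 0 22 0; 0 0 0 24 0; 0 0 0 24 0"
}}

```text
t: 9.05
tool_pos: [0.5274, -0.2486, 0.0349]
orientation: [3.135, -0.193, 0.003]
force: [-1.2, -0.7, 0.3]
opening: 0.093
gripper_force: 0.0
```

```bash
python3 - <<'E'
from h import *
rel([.5270,-.248,.022],np.deg2rad(82.6))
E
```

```text
t 9.05 tcp [ 0.5274 -0.2486  0.0349] yawy -1.694 tilt [ 0.002 -0.001 -1.   ] rel [-0.5 -0.5  6.9] turn 0.006 q6 1.17 F [-1.2 -0.7  0.3] open 0.093
```

Emit:
{"api": "arm_command", "payload": {
  "increments": "0 0 0 5 0; 0.3 0 0 6 0; 0.6 0 0 6 0; 0.7 0 0 6 0; 0.7 0 0 6 0",
  "grip_force": 6
}}

```text
t: 9.55
tool_pos: [0.5265, -0.2481, 0.0276]
orientation: [3.136, -0.194, 0.0]
force: [0.1, 0.7, 0.7]
opening: 0.0653
gripper_force: 0.0
```

Emit:
{"api": "arm_command", "payload": {
  "increments": "0.7 0 0 0 0; 0.7 0 0 0 0; 0.7 0 0 0 0; 0.7 0 0 0 0"
}}

```text
t: 9.95
tool_pos: [0.5265, -0.2482, 0.0276]
orientation: [3.135, -0.193, 0.0]
force: [-0.3, -0.7, 1.7]
opening: 0.06
gripper_force: 6.0
```

Emit:
{"api": "arm_command", "payload": {
  "increments": "0.7 -3 0 -14 0; 0.7 -7 0 -27 0; 0.7 -13 0 -39 0; 0.7 -21 0 -51 0; 0.7 -21 0 -51 0"
}}

```text
t: 10.45
tool_pos: [0.5062, -0.2462, 0.0813]
orientation: [3.134, -0.194, 0.005]
force: [1.0, -0.8, 0.7]
opening: 0.0604
gripper_force: 6.0
```

Emit:
{"api": "arm_command", "payload": {
  "increments": "0.7 -9 0 -10 0; 0.7 -20 0 -19 0; 0.7 -32 0 -27 0; 0.7 -44 0 -33 0; 0.7 -44 0 -33 0"
}}

```text
t: 10.95
tool_pos: [0.4615, -0.2402, 0.1122]
orientation: [3.135, -0.194, 0.001]
force: [0.6, -0.3, -3.2]
opening: 0.0599
gripper_force: 6.0
```

```bash
python3 - <<'E'
from h import *
rel([.4459,-.2375,.106],np.deg2rad(82.6))
im=robot.read_camera('side');cv2.imwrite('pics/s3.png',cv2.resize(im[160:340,170:370],None,fx=3.3,fy=3.3,interpolation=2))
E
```

```text
t 10.95 tcp [ 0.4615 -0.2402  0.1122] yawy -1.694 tilt [ 0.001 -0.001 -1.   ] rel [-15.8  -0.7   0.2] turn 0.006 q6 1.12 F [ 0.6 -0.3 -3.2] open 0.0599
```

View pics/s3.png

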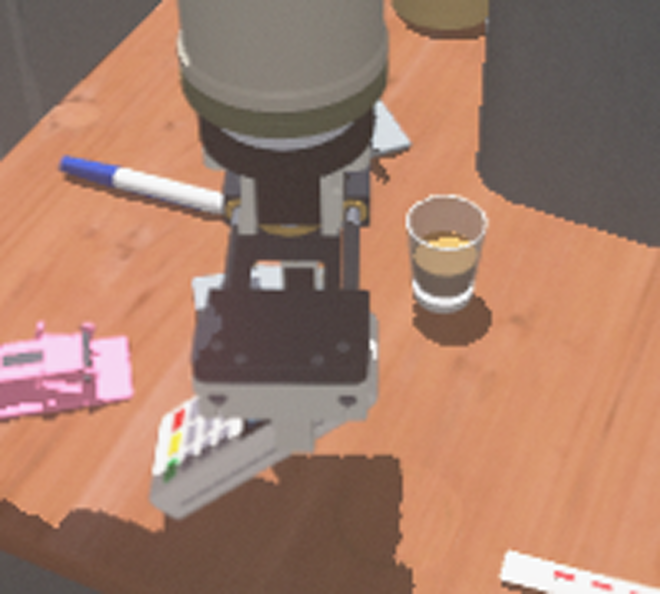

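The reader's keypad end is still well back, at roughly 30–40° of pitch, so pad friction is holding it. The coloured keys are near side px (223,295). I will measure the pitch numerically from them, then loosen the grip.

```bash
cat >> h.py <<'E'
from scipy.optimize import least_squares
def pitch(dz=.0085,n=None):
    """reader pitch from red/green key pixels in the side view; grip (x=.031,z=.0145) in reader at grasp pt"""
    s=robot.read_state();M=R.from_rotvec(s['orientation']).as_matrix()
    G=s['tool_pos']+M@[0,0,.006];yaw=np.arctan2(M[1,1],M[0,1])+np.pi/2
    c=cam('side');im=robot.read_camera('side')
    if n: cv2.imwrite(n,im)
    h=cv2.cvtColor(im,cv2.COLOR_BGR2HSV).astype(int);u0=proj(c,G)[0];out={}
    for k,lo,hi in(('red',-6,6),('yellow',20,32),('green',45,80)):
        H=(h[...,0]+90)%180-90 if k=='red' else h[...,0]
        m=((H>=lo)&(H<=hi)&(h[...,1]>(150 if k!='green' else 110))&(h[...,2]>60)).astype(np.uint8)
        w=np.zeros_like(m);x,y=u0.astype(int);w[max(0,y-40):y+130,max(0,x-110):x+60]=1;m*=w
        q,l,st,ce=cv2.connectedComponentsWithStats(m)
        out[k]=[(ce[i].round(1).tolist(),int(st[i,4])) for i in range(1,q) if st[i,4]>4]
    def model(p,y,x=-.058):
        v=R.from_euler('y',-p).apply([x-.031,y,.024-.0145]);return G+R.from_euler('z',yaw).apply(v)
    print('keys',out,'G',G.round(4),'pads px',u0.round(1))
    return c,G,model,out
def fitp(c,model,px,y):
    f=lambda v:(proj(c,model(v[0],y))[0]-px)
    r=least_squares(f,[.8]);print('y',y,'pitch deg',np.degrees(r.x).round(1),'resid px',r.fun.round(1))
E
python3 - <<'E'
from h import *
c,G,m,o=pitch()
for k,y in(('red',.017),('yellow',0),('green',-.017)):
    for p,a in o[k]: print(k,p,a);fitp(c,m,p,y)
E
```

```text
keys {'red': [([223.9, 287.0], 8)], 'yellow': [([222.8, 294.2], 6)], 'green': []} G [ 0.462  -0.2402  0.1058] pads px [260.4 271.2]
red [223.9, 287.0] 8
y 0.017 pitch deg [47.7] resid px [ 0.9 -1.3]
yellow [222.8, 294.2] 6
y 0 pitch deg [47.5] resid px [ 0.7 -1.1]
```

Emit:
{"api": "arm_command", "payload": {
  "increments": "0.7 0 0 5 0; 0.7 0 0 5 0; 0.7 0 0 5 0; 0.7 0 0 5 0",
  "grip_force": 3
}}

```text
t: 11.45
tool_pos: [0.462, -0.2401, 0.1062]
orientation: [-3.136, 0.193, 0.001]
force: [0.6, -0.2, -1.0]
opening: 0.0598
gripper_force: 3.0
```

```bash
cat > p.py <<'E'
from h import *
c,G,m,o=pitch()
for k,y in(('red',.017),('yellow',0),('green',-.017)):
    for p,a in o[k]: print(k,p,a);fitp(c,m,p,y)
rel(G,0)
E
python3 p.py
```

```text
keys {'red': [([229.0, 292.0], 5)], 'yellow': [], 'green': [([227.2, 306.3], 6)]} G [ 0.462  -0.2401  0.1002] pads px [260.5 273.4]
red [229.0, 292.0] 5
y 0.017 pitch deg [55.] resid px [ 0.8 -1.6]
green [227.2, 306.3] 6
y -0.017 pitch deg [54.6] resid px [ 0.3 -0.7]
t 11.5 tcp [ 0.4619 -0.24    0.1062] yawy -1.694 tilt [-0.  0. -1.] rel [0.1 0.  0. ] turn 1.448 q6 1.12 F [ 0.5 -0.7 -1.7] open 0.0598
```

Emit:
{"api": "arm_command", "payload": {
  "increments": "0.7 0 0 -10 0; 0.7 -20 0 -10 0; 0.7 0 0 -10 0; 0.7 -20 0 -10 0; 0.7 -5 0 -10 0"
}}

```text
t: 12.0
tool_pos: [0.4544, -0.2386, 0.1159]
orientation: [-3.134, 0.194, 0.006]
force: [0.2, -0.2, -3.4]
opening: 0.06
gripper_force: 3.0
```

```bash
python3 p.py
```

```text
keys {'red': [], 'yellow': [], 'green': []} G [ 0.4544 -0.2386  0.1099] pads px [255.7 269.2]
t 12.05 tcp [ 0.4578 -0.2394  0.1169] yawy -1.695 tilt [ 0.001  0.    -1.   ] rel [-3.5 -0.4  1. ] turn 1.447 q6 1.11 F [-0.2  1.4 -1.9] open 0.06
```

```bash
cat > p2.py <<'E'
from h import *
c,G,m,o=pitch(n='pics/_s.png')
im=cv2.imread('pics/_s.png');h=cv2.cvtColor(im,cv2.COLOR_BGR2HSV).astype(int)
u=proj(c,G)[0].astype(int)
mk=((h[...,1]<75)&(h[...,2]>60)).astype(np.uint8)
y0,y1,x0,x1=u[1]+8,u[1]+95,u[0]-70,u[0]+45
sub=mk[y0:y1,x0:x1];q,l,st,ce=cv2.connectedComponentsWithStats(sub)
i=1+np.argmax(st[1:,4]);print('box',st[i],'off',x0,y0)
for r in range(0,sub.shape[0],4):
    xs=np.where(l[r]==i)[0]
    if len(xs): print(r+y0,xs.min()+x0,xs.max()+x0,end=' | ')
print()
yaw=np.arctan2(*(lambda M:(M[1,1],M[0,1]))(R.from_rotvec(robot.read_state()['orientation']).as_matrix()))+np.pi/2
for d in(50,55,60,65,70,75,80,85,90):
    P=[G+R.from_euler('z',yaw).apply(R.from_euler('y',-np.radians(d)).apply([-.105,y,z])) for y,z in((-.03,-.0145),(-.03,.0095),(.03,.0095))]
    print(d,proj(c,P).round(0).tolist(),'minz',round(min(p[2] for p in P),4))
E
python3 p2.py
```

```text
keys {'red': [], 'yellow': [], 'green': []} G [ 0.4578 -0.2394  0.1109] pads px [257.8 269. ]
box [  39    0   53   47 1125] off 187 276
276 226 278 | 280 227 278 | 284 229 277 | 288 246 268 | 292 247 266 | 296 246 264 | 300 246 263 | 304 244 261 | 308 244 259 | 312 242 258 | 316 242 256 | 320 243 254 | 
50 [[227.0, 316.0], [215.0, 310.0], [220.0, 283.0]] minz 0.0212
55 [[231.0, 317.0], [219.0, 313.0], [224.0, 286.0]] minz 0.0166
60 [[236.0, 319.0], [224.0, 315.0], [228.0, 288.0]] minz 0.0127
65 [[241.0, 320.0], [229.0, 316.0], [232.0, 289.0]] minz 0.0096
70 [[246.0, 321.0], [233.0, 318.0], [237.0, 291.0]] minz 0.0073
75 [[252.0, 321.0], [238.0, 319.0], [241.0, 292.0]] minz 0.0057
80 [[257.0, 322.0], [243.0, 320.0], [246.0, 293.0]] minz 0.005
85 [[262.0, 322.0], [248.0, 321.0], [251.0, 294.0]] minz 0.005
90 [[267.0, 321.0], [254.0, 321.0], [256.0, 294.0]] minz 0.0059
```

The side view gives the foot corners near (242,316) and (254,320), which puts the pitch at about 78°, or 12° off vertical. I lock the grip, lift and carry.

Emit:
{"api": "arm_command", "payload": {
  "increments": "0.7 0 0 0 0; 0.7 0 0 0 0; 0.7 0 0 -10 0; 0.7 0 0 -30 0; 0.7 0 0 -55 0",
  "grip_force": 25
}}

```text
t: 12.6
tool_pos: [0.4561, -0.239, 0.1716]
orientation: [-3.135, 0.193, 0.003]
force: [-0.2, -0.3, -2.6]
opening: 0.0594
gripper_force: 25.0
```

Emit:
{"api": "arm_command", "payload": {
  "increments": "0.7 0 0 -25 0; 0.7 0 0 -45 0; 0.7 0 0 -55 0; 0.7 0 0 -55 0"
}}

```text
t: 13.0
tool_pos: [0.4578, -0.24, 0.2286]
orientation: [3.134, -0.193, 0.005]
force: [0.7, -0.1, -2.9]
opening: 0.0601
gripper_force: 25.0
```

```bash
python3 - <<'E'
from h import *
rel(s2w([.0236,0,.19]),SY+np.pi/2);print(robot.read_state()['gripper_force'])
E
python3 p2.py
```

```text
t 13.0 tcp [ 0.4578 -0.24    0.2286] yawy -1.694 tilt [ 0.003 -0.002 -1.   ] rel [  20.5 -327.1   32.2] turn -0.4 q6 1.11 F [ 0.7 -0.1 -2.9] open 0.0601
24.99949872493744
keys {'red': [], 'yellow': [], 'green': []} G [ 0.4578 -0.24    0.2226] pads px [255.1 218.4]
box [  43    0   46   56 1487] off 185 226
226 246 272 | 230 247 270 | 234 247 269 | 238 245 267 | 242 239 269 | 246 228 270 | 250 229 271 | 254 230 272 | 258 230 268 | 262 231 258 | 266 241 257 | 270 240 255 | 274 239 254 | 278 239 253 | 
50 [[220.0, 274.0], [208.0, 267.0], [213.0, 240.0]] minz 0.1329
55 [[226.0, 276.0], [212.0, 270.0], [217.0, 243.0]] minz 0.1283
60 [[231.0, 278.0], [217.0, 272.0], [222.0, 245.0]] minz 0.1244
65 [[237.0, 279.0], [223.0, 275.0], [227.0, 247.0]] minz 0.1213
70 [[243.0, 280.0], [228.0, 276.0], [232.0, 249.0]] minz 0.119
75 [[248.0, 281.0], [234.0, 278.0], [237.0, 251.0]] minz 0.1174
80 [[254.0, 281.0], [239.0, 279.0], [242.0, 252.0]] minz 0.1167
85 [[260.0, 281.0], [245.0, 280.0], [248.0, 253.0]] minz 0.1168
90 [[266.0, 281.0], [251.0, 281.0], [253.0, 253.0]] minz 0.1176
```

Emit:
{"api": "arm_command", "payload": {
  "increments": "0.7 2 -25 0 -0.04; 0.7 4 -60 0 -0.1; 0.7 6 -100 0 -0.18; 0.7 9 -140 0 -0.25; 0.7 11 -180 0 -0.32"
}}

```text
t: 13.55
tool_pos: [0.4892, -0.0606, 0.2246]
orientation: [-3.125, -0.312, 0.004]
force: [1.0, -0.3, -3.7]
opening: 0.0596
gripper_force: 25.0
```

```bash
python3 - <<'E'
from h import *
rel(s2w([.0236,0,.19]),SY+np.pi/2)
E
```

```text
t 13.55 tcp [ 0.4892 -0.0606  0.2246] yawy -1.372 tilt [-0.003  0.001 -1.   ] rel [  57.  -134.    28.6] turn -0.078 q6 1.14 F [ 1.  -0.3 -3.7] open 0.0596
```

Emit:
{"api": "arm_command", "payload": {
  "increments": "0.7 16 -38 0 -0.03; 0.7 33 -76 0 -0.06; 0.7 48 -112 5 -0.08; 0.7 56 -130 10 -0.08; 0.7 56 -130 10 -0.08"
}}

```text
t: 14.05
tool_pos: [0.5182, 0.0789, 0.2136]
orientation: [-3.11, -0.439, 0.007]
force: [0.7, -1.0, -2.6]
opening: 0.0599
gripper_force: 25.0
```

Emit:
{"api": "arm_command", "payload": {
  "increments": "0.7 0 0 5 0; 0.7 0 0 12 0; 0.7 0 0 12 0; 0.7 0 0 12 0"
}}

```text
t: 14.45
tool_pos: [0.5192, 0.0754, 0.204]
orientation: [3.112, 0.431, -0.001]
force: [-0.2, 0.1, -4.2]
opening: 0.0597
gripper_force: 25.0
```

```bash
python3 - <<'E'
from h import *
rel(s2w([.0236,0,.128]),SY+np.pi/2)
E
python3 p2.py
```

```text
t 14.45 tcp [0.5192 0.0754 0.204 ] yawy -1.295 tilt [-0.001 -0.    -1.   ] rel [ 1.1 -6.7 70. ] turn -0.002 q6 1.34 F [-0.2  0.1 -4.2] open 0.0597
keys {'red': [], 'yellow': [], 'green': []} G [0.5192 0.0754 0.198 ] pads px [274.6 129.5]
box [  31    0   60   81 2354] off 204 137
137 267 288 | 141 263 286 | 145 265 285 | 149 264 284 | 153 256 283 | 157 245 282 | 161 242 283 | 165 244 283 | 169 248 282 | 173 264 282 | 177 267 281 | 181 273 281 | 185 256 280 | 189 256 284 | 193 258 287 | 197 241 290 | 201 236 293 | 205 238 292 | 209 240 276 | 213 242 262 | 217 245 246 | 
50 [[256.0, 177.0], [248.0, 173.0], [239.0, 159.0]] minz 0.1082
55 [[260.0, 178.0], [251.0, 175.0], [242.0, 161.0]] minz 0.1036
60 [[263.0, 178.0], [254.0, 176.0], [245.0, 162.0]] minz 0.0998
65 [[267.0, 179.0], [258.0, 177.0], [249.0, 163.0]] minz 0.0967
70 [[271.0, 179.0], [261.0, 178.0], [252.0, 164.0]] minz 0.0943
75 [[274.0, 178.0], [265.0, 178.0], [256.0, 165.0]] minz 0.0928
80 [[278.0, 178.0], [268.0, 178.0], [259.0, 165.0]] minz 0.092
85 [[282.0, 177.0], [272.0, 178.0], [263.0, 165.0]] minz 0.0921
90 [[286.0, 176.0], [276.0, 178.0], [266.0, 164.0]] minz 0.093
```

Emit:
{"api": "arm_command", "payload": {
  "increments": "0.7 -2 -7 5 0; 0.7 -2 -7 15 0; 0.7 -2 -7 27 0; 0.7 -2 -7 35 0; 0.7 -2 -7 35 0"
}}

```text
t: 15.0
tool_pos: [0.5143, 0.0824, 0.1671]
orientation: [-3.111, -0.434, 0.006]
force: [-0.8, -0.1, -3.3]
opening: 0.0597
gripper_force: 25.0
```

Emit:
{"api": "arm_command", "payload": {
  "increments": "0.7 0 0 5 0; 0.7 0 0 10 0; 0.7 0 0 10 0; 0.7 0 0 10 0"
}}

```text
t: 15.4
tool_pos: [0.5157, 0.0824, 0.1594]
orientation: [3.112, 0.433, 0.0]
force: [-0.0, -0.2, -2.8]
opening: 0.0599
gripper_force: 25.0
```

```bash
python3 - <<'E'
from h import *
rel(s2w([.020,0,.1285]),SY+np.pi/2)
E
```

```text
t 15.4 tcp [0.5157 0.0824 0.1594] yawy -1.294 tilt [ 0.  0. -1.] rel [-1.1  1.1 24.9] turn -0.0 q6 1.35 F [-0.  -0.2 -2.8] open 0.0599
```

Emit:
{"api": "arm_command", "payload": {
  "increments": "0.7 -1 1 5 0; 0.7 -1 1 10 0; 0.7 -1 1 15 0; 0.7 -1 1 18 0; 0.7 -1 1 18 0"
}}

```text
t: 15.9
tool_pos: [0.5212, 0.0825, 0.1478]
orientation: [-3.111, -0.433, -0.025]
force: [5.8, 4.3, 20.0]
opening: 0.0601
gripper_force: 25.0
```

Emit:
{"api": "arm_command", "payload": {
  "increments": "0.7 0 0 2 0; 0.7 0 0 4 0; 0.7 0 0 4 0"
}}

```text
t: 16.2
tool_pos: [0.5225, 0.0828, 0.1452]
orientation: [-3.111, -0.434, -0.03]
force: [8.2, 6.8, 25.5]
opening: 0.0599
gripper_force: 25.0
```

Emit:
{"api": "arm_command", "payload": {
  "increments": "0.7 0 0 1 0; 0.7 0 0 2 0; 0.7 0 0 2 0"
}}

```text
t: 16.5
tool_pos: [0.5232, 0.0829, 0.1439]
orientation: [-3.111, -0.434, -0.032]
force: [10.1, 6.1, 26.7]
opening: 0.0595
gripper_force: 25.0
```

Contact came about 10 mm early, and the force pushes the tool rearward, so the front edge is probably on the hooks. I back off and measure.

Emit:
{"api": "arm_command", "payload": {
  "increments": "0.7 0 0 -12 0; 0.7 0 0 -24 0; 0.7 0 0 -30 0; 0.7 0 0 -30 0; 0.7 0 0 -30 0"
}}

```text
t: 17.0
tool_pos: [0.5144, 0.0811, 0.1646]
orientation: [-3.111, -0.433, 0.002]
force: [-0.8, -0.2, -3.0]
opening: 0.0598
gripper_force: 25.0
```

```bash
python3 - <<'E'
from h import *
rel(s2w([.020,0,.1285]),SY+np.pi/2)
c=cam('side');s=robot.read_state();M=R.from_rotvec(s['orientation']).as_matrix();G=s['tool_pos']+M@[0,0,.006]
im=robot.read_camera('side');cv2.imwrite('pics/_s.png',im)
b=im.astype(int);g=im.mean(2).astype(int);sat=b.max(2)-b.min(2)
for d in(65,70,75,80,85,90):
    P=[G+R.from_euler('z',SY).apply(R.from_euler('y',-np.radians(d)).apply(v)) for v in((-.105,-.03,-.0145),(-.105,-.03,.0095),(-.105,.03,.0095),(.043,-.03,-.0145),(.043,-.03,.0095))]
    print(d,proj(c,P).round(1).tolist())
u=proj(c,G)[0];print(u)
for r in range(int(u[1])+10,int(u[1])+75,3): print(r,' '.join('%3d'%v for v in g[r,232:300:2]))
E
```

```text
t 17.0 tcp [0.5144 0.0811 0.1646] yawy -1.294 tilt [-0.001 -0.    -1.   ] rel [ 0.5  0.2 30.1] turn -0.0 q6 1.35 F [-0.8 -0.2 -3. ] open 0.0598
65 [[265.0, 191.3], [255.9, 190.0], [247.4, 176.0], [290.9, 134.6], [281.5, 132.2]]
70 [[268.6, 191.3], [259.3, 190.6], [250.7, 176.7], [289.7, 133.8], [279.9, 132.3]]
75 [[272.3, 190.9], [262.8, 191.0], [254.1, 177.2], [288.3, 133.1], [278.2, 132.5]]
80 [[275.9, 190.3], [266.4, 191.1], [257.6, 177.3], [286.8, 132.5], [276.5, 132.8]]
85 [[279.6, 189.3], [270.1, 190.9], [261.1, 177.2], [285.3, 132.1], [274.8, 133.3]]
90 [[283.2, 188.2], [273.7, 190.5], [264.6, 176.8], [283.7, 131.8], [273.1, 133.9]]
[272.31540491 144.22072791]
154 154 153 157 156 158 159 159 159 160 160 158 229 245 227 221 246 150 110  57  78  78 127 143 149 148 147 154 151 124 106 108 108 111 114
157 151 156 156 157 156 158 158 174 198 247 183 139 247 247 245 117 105 149 111  60  79 124 152 146 147 146 127 108 102 106 109 110 110 113
160 156 155 156 158 160 221 247 247 247 247 246 236 216 187 136 147 123 102 147 131  63 152 134 150 150 151  61  77 110 132 106 108 108 111
163 
[... 1955 characters left out ...]

205 160 155 155 170 216 218 218 217 217 220 219 217 218 112 111 112 111 111 109 112 113 111 116 112 110 110 112 115 117 109  93 143 152 152
208 156 154 153 154 185 218 218 215 216 217 218 217 218 146 111 112 109 111 111 110 112 118 119 112  94  86  86  87  87  88  86 154 153 156
211 155 157 155 157 157 209 217 216 215 217 219 218 217 217 141 118 117 114 100  89  88  86  86  88  86  84  88  87  84  85  86 145 157 159
214 159 155 159 160 162 140 215 217 219 188 143 118 103  93  91  90  89  89  88  88  88  89  86  87  87  85  85  85  86  84  83  85 144 154
217 217 181 162 158 157 160 120 100  94  94 149 157 152 158 160 158  93  89  88  87  88  87  85  86  87  86  84  84  87  84  87  86  86 143
```

The foot corners are at about (259,188) and (271,190), so the reader now leans about 19° (pitch 71°). I move it back and come down along the slot at that slant.

Emit:
{"api": "arm_command", "payload": {
  "increments": "0.7 7 0 0 0; 0.7 15 0 0 0; 0.7 22 0 0 0; 0.7 26 0 0 0; 0.7 26 0 0 0"
}}

```text
t: 17.55
tool_pos: [0.5397, 0.0883, 0.1651]
orientation: [3.111, 0.434, -0.004]
force: [-3.9, 0.1, -0.2]
opening: 0.0604
gripper_force: 25.0
```

Emit:
{"api": "arm_command", "payload": {
  "increments": "0.7 -2 0 6 0; 0.7 -4 0 12 0; 0.7 -6 0 18 0; 0.7 -7 0 22 0; 0.7 -7 0 22 0"
}}

```text
t: 18.05
tool_pos: [0.5329, 0.0857, 0.1466]
orientation: [3.11, 0.433, -0.002]
force: [-20.7, -5.3, 26.1]
opening: 0.0597
gripper_force: 25.0
```

```bash
python3 - <<'E'
from h import *
rel(s2w([.036,0,.1228]),SY+np.pi/2)
E
```

```text
t 18.05 tcp [0.5329 0.0857 0.1466] yawy -1.294 tilt [-0.001 -0.001 -1.   ] rel [-2.5 -0.4 17.8] turn -0.0 q6 1.36 F [-20.7  -5.3  26.1] open 0.0597
```

Emit:
{"api": "arm_command", "payload": {
  "increments": "0.7 -3 0 -2 0; 0.7 -5 0 -4 0; 0.7 -5 0 -4 0"
}}

```text
t: 18.35
tool_pos: [0.5286, 0.0852, 0.1474]
orientation: [-3.111, -0.433, -0.001]
force: [-0.7, -0.1, -3.2]
opening: 0.0598
gripper_force: 25.0
```

```bash
cat > v.py <<'E'
from h import *
rel(s2w([.036,0,.1228]),SY+np.pi/2)
c=cam('side');s=robot.read_state();M=R.from_rotvec(s['orientation']).as_matrix();G=s['tool_pos']+M@[0,0,.006]
im=robot.read_camera('side')
g=im.mean(2).astype(int);b=im.astype(int);sat=b.max(2)-b.min(2)
for d in(60,65,70,75,80,85):
    P=[G+R.from_euler('z',SY).apply(R.from_euler('y',-np.radians(d)).apply(v)) for v in((-.105,-.03,-.0145),(-.105,-.03,.0095),(.043,-.03,-.0145),(.043,-.03,.0095))]
    print(d,proj(c,P).round(1).tolist())
u=proj(c,G)[0]
for y in(-.03,):
  a=np.deg2rad(20);T=s2w([.0042,y,.0227])
  pts=[s2w([.0042+k*np.cos(a),y,.0227-k*np.sin(a)]) for k in(-.0174,-.012,.012)]+[s2w([.025-.0035*np.cos(a)+l*np.sin(a),-.021,.03+.0035*np.sin(a)+l*np.cos(a)]) for l in(0,.096)]
  print('tray hook/front/back(y-30), rest front bot/top(y-21)',proj(c,pts).round(1).tolist())
print(u)
cols=range(248,304,2);print('    ',' '.join('%3d'%x for x in cols))
for r in range(int(u[1])-14,204,3): print(r,' '.join(('%3d'%g[r,x] if sat[r,x]<45 else '  .') for x in cols))
E
python3 v.py
```

```text
t 18.35 tcp [0.5286 0.0852 0.1474] yawy -1.294 tilt [ 0.001  0.    -1.   ] rel [ 1.7  0.2 18.6] turn -0.0 q6 1.36 F [-0.7 -0.1 -3.2] open 0.0598
60 [[267.5, 195.5], [259.0, 193.5], [298.1, 141.2], [289.4, 138.2]]
65 [[271.0, 195.7], [262.2, 194.4], [297.0, 140.3], [287.9, 138.1]]
70 [[274.6, 195.6], [265.5, 195.1], [295.8, 139.5], [286.2, 138.1]]
75 [[278.1, 195.3], [269.0, 195.5], [294.4, 138.9], [284.6, 138.3]]
80 [[281.7, 194.6], [272.5, 195.5], [293.0, 138.3], [282.9, 138.7]]
85 [[285.3, 193.7], [276.0, 195.3], [291.5, 137.9], [281.3, 139.1]]
tray hook/front/back(y-30), rest front bot/top(y-21) [[265.1, 201.1], [267.1, 201.3], [276.0, 201.7], [277.0, 194.8], [290.3, 159.9]]
[278.46358936 149.57889789]
     248 250 252 254 256 258 260 262 264 266 268 270 272 274 276 278 280 282 284 286 288 290 292 294 296 298 300 302
135   .   .   .   .   .   .   .   .   .   . 140 109  62  82   . 130 146 149 148 148 148 148 147 149 149 149 146 147
138   .   .   .   .   .   .   .   .   .  95 127 107  60  62  60 138 149  93 113 148 148 148 149 150 146 146 149 149
141   .   .   .   .   .   .   .   . 
[... 1699 characters left out ...]
   .
186   .   .   .   . 148 102   .   . 154 136 105 161 162 159 145 151  94 115   .   .   .   .   .   .   .   .   .   .
189   .   .   .   . 129 120 131 149 180 154 157 163 160 138 159 112 114 186 192   .   .   .   .   .   .   .   .   .
192   .   .   .   .   .   .   .   . 111 122 163 160 158 158 108 106 109 113 113 120   .   .   .   .   .   .   .   .
195   . 196 222 220 221 219 113 110 105 104 110 111 113 112 114  83 114 117 112 111 208   .   .   .   .   .   .   .
198 220 220 219 219 220 148 114 110 137 107 108 107 108 109 108 112  87 102 111 112 112 112   .   .   .   .   .   .
201 218 218 218 218 217 218 218 102 129 102 111 110 110 108 109 115 113 113 113 110 111 112 112   .   .   .   .   .
```

```bash
cat >> h.py <<'E'
def onplane(px,y):
    """pixels of side view -> stand coords on plane y_stand=y, mm"""
    K,D,e,M=cam('side')
    p=cv2.undistortPoints(np.array(px,float).reshape(-1,1,2),K,D)[:,0];d=np.c_[p,np.ones(len(p))]@M.T
    Ri=R.from_euler('z',-SY);E=Ri.apply(e-SO);d=Ri.apply(d);return ((E+d*((y-E[1])/d[:,1])[:,None])*1000).round(1)
E
python3 - <<'E'
from h import *
P=onplane([[289,165],[284,174],[279.5,183],[277,189],[275,192]],-.03)[:,[0,2]];print('back',P.tolist(),np.degrees(np.polyfit(P[:,1],P[:,0],1)[0]))
P=onplane([[273.3,174],[271,180],[269,186]],-.03)[:,[0,2]];print('front',P.tolist(),np.degrees(np.polyfit(P[:,1],P[:,0],1)[0]))
print('bottom',onplane([[270,193.7]],-.03)[:,[0,2]])
print('rest back',onplane([[293.5,165],[287.5,174],[285.5,183],[282,189]],-.021)[:,[0,2]].tolist())
s=robot.read_state();print('G stand',R.from_euler('z',-SY).apply(s['tool_pos']-[0,0,.006]-SO).round(4))
E
```

```text
back [[47.6, 114.9], [35.6, 93.4], [24.5, 71.2], [18.2, 55.7], [13.1, 48.4]] 28.976140601144582
front [[9.3, 100.3], [3.6, 85.3], [-1.6, 69.8]] 20.469230294695254
bottom [[ 0.5 47. ]]
rest back [[63.0, 105.7], [48.3, 84.4], [43.5, 60.0], [34.6, 44.8]]
G stand [0.0342 0.0002 0.1412]
```

The lean is now about 22°, because pressing on the rest tilted the reader. I lift clear, loosen the grip so it swings nearer vertical, relock, and descend with the foot further back to clear the hook tops.

Emit:
{"api": "arm_command", "payload": {
  "increments": "0.7 -5 0 -10 0; 0.7 -15 0 -25 0; 0.7 -20 0 -35 0; 0.7 -20 0 -35 0"
}}

```text
t: 18.8
tool_pos: [0.51, 0.0796, 0.1847]
orientation: [3.111, 0.433, 0.005]
force: [0.2, -0.2, -2.7]
opening: 0.06
gripper_force: 25.0
```

Emit:
{"api": "arm_command", "payload": {
  "increments": "0.7 0 0 0 0; 0.7 0 0 0 0; 0.7 -20 0 0 0; 0.7 0 0 0 0; 0.7 -10 0 0 0",
  "grip_force": 3
}}

```text
t: 19.3
tool_pos: [0.5001, 0.0771, 0.1809]
orientation: [-3.111, -0.433, 0.002]
force: [-0.3, -1.4, -3.9]
opening: 0.0598
gripper_force: 3.0
```

Emit:
{"api": "arm_command", "payload": {
  "increments": "0.7 0 0 0 0; 0.7 0 0 0 0; 0.7 0 0 0 0; 0.7 0 0 0 0",
  "grip_force": 25
}}

```text
t: 19.7
tool_pos: [0.4998, 0.0769, 0.1827]
orientation: [3.111, 0.433, 0.001]
force: [-0.3, -0.6, -3.9]
opening: 0.0596
gripper_force: 25.0
```

```bash
sed -i 's/range(248,304,2)/range(224,300,2)/; s/-14,204,3/-14,int(u[1])+62,3/' v.py; python3 v.py
```

```text
t 19.7 tcp [0.4998 0.0769 0.1827] yawy -1.294 tilt [ 0.001  0.    -1.   ] rel [31.7  0.1 53.9] turn -0.0 q6 1.35 F [-0.3 -0.6 -3.9] open 0.0596
60 [[254.8, 186.3], [245.8, 184.0], [285.6, 129.3], [276.5, 125.9]]
65 [[258.5, 186.5], [249.2, 185.0], [284.4, 128.3], [274.8, 125.8]]
70 [[262.2, 186.4], [252.7, 185.8], [283.1, 127.4], [273.1, 125.8]]
75 [[266.0, 186.1], [256.3, 186.2], [281.7, 126.7], [271.4, 126.0]]
80 [[269.7, 185.5], [260.0, 186.3], [280.2, 126.1], [269.6, 126.3]]
85 [[273.5, 184.5], [263.7, 186.1], [278.7, 125.6], [267.9, 126.8]]
tray hook/front/back(y-30), rest front bot/top(y-21) [[265.1, 201.1], [267.1, 201.3], [276.0, 201.7], [277.0, 194.8], [290.3, 159.9]]
[265.74443388 138.33944085]
     224 226 228 230 232 234 236 238 240 242 244 246 248 250 252 254 256 258 260 262 264 266 268 270 272 274 276 278 280 282 284 286 288 290 292 294 296 298
124  92  89  90  89  90  90  91  92  89  93  89  91  91  91  91  98 134  69  58  87 146 127  96 143 149 148 147 147 146 147 147 148 148 148 145 140 147 115
127  91  90  91  90  90  91  89  91  88  92  91  92  91  92  93   . 133  
[... 3126 characters left out ...]
 170   .   .   . 125 100 103 107  71 103 114   .   .   .   .   .   .   .   .
190   .   .   .   .   .   .   .   .   .   .   .   .   .   .   .   .   .   .   . 128 200 212 212 152 116  95 101 108 114 211 226   .   .   .   .   .   .   .
193   .   .   .   .   .   .   .   .   .   .   .   .   .   .   .   .   .   . 221 200 174 109   . 110 112 112  90 100 113 220 221 220   .   .   .   .   .   .
196   .   .   .   .   .   .   .   .   .   .   . 196 222 220 219 219 219 113 120 118 107  93 104   . 110 110 110  83 101 109 213 222 221   .   .   .   .   .
199   .   .   .   .   .   . 215 218 218 218 217 218 220 220 217 218 220 219 217 218 129  97 108 107 107 109 112 115 105 108 111 113 110 206   .   .   .   .
```

```bash
python3 - <<'E'
from h import *
P=onplane([[283.3,136],[279.2,148],[277,157],[273.2,166],[271,172],[269,175],[267.2,181.5]],-.03)[:,[0,2]];k=np.polyfit(P[:,1],P[:,0],1);print('back',P.tolist(),np.degrees(np.arctan(k[0])))
P=onplane([[263.2,160],[262,166],[261,172],[259.4,175],[258.8,178]],-.03)[:,[0,2]];print('front',P.tolist(),np.degrees(np.arctan(np.polyfit(P[:,1],P[:,0],1)[0])))
print('foot corners back,front',onplane([[267,185.5],[256,185.5]],-.03)[:,[0,2]])
s=robot.read_state();print('G stand',R.from_euler('z',-SY).apply(s['tool_pos']-[0,0,.006]-SO).round(4))
print('tray ref: hook px visible? predicted stand corners px',proj(cam('side'),[s2w([x,-.036,.007]) for x in(-.065,.065)]))
E
```

```text
back [[33.1, 191.8], [23.7, 164.5], [18.5, 143.0], [9.3, 121.7], [3.9, 107.1], [-1.1, 100.2], [-5.7, 83.6]] 20.028177298478276
front [[-13.8, 143.0], [-17.0, 128.3], [-19.8, 113.2], [-23.8, 106.2], [-25.5, 98.5]] 14.824174889512364
foot corners back,front [[ -6.4  72.6]
 [-32.8  79.9]]
G stand [4.200e-03 1.000e-04 1.766e-01]
tray ref: hook px visible? predicted stand corners px [[245.06192026 215.20045337]
 [295.80021549 202.06649435]]
```

Emit:
{"api": "arm_command", "payload": {
  "increments": "0.7 10 0 0 0; 0.7 20 0 3 0; 0.7 27 0 10 0; 0.7 30 0 20 0; 0.7 30 0 23 0"
}}

```text
t: 20.25
tool_pos: [0.5277, 0.0851, 0.1571]
orientation: [-3.111, -0.434, 0.005]
force: [-1.3, -0.4, -3.9]
opening: 0.0599
gripper_force: 25.0
```

Emit:
{"api": "arm_command", "payload": {
  "increments": "0.7 -1 0 3 0; 0.7 -2 0 6 0; 0.7 -2 0 9 0; 0.7 -2 0 9 0"
}}

```text
t: 20.65
tool_pos: [0.5262, 0.0844, 0.1501]
orientation: [-3.112, -0.433, 0.001]
force: [1.0, 0.1, -3.0]
opening: 0.0598
gripper_force: 25.0
```

```bash
python3 - <<'E'
from h import *
rel(s2w([.030,0,.1255]),SY+np.pi/2)
E
```

```text
t 20.65 tcp [0.5262 0.0844 0.1501] yawy -1.294 tilt [-0. -0. -1.] rel [-1.7  0.2 18.6] turn -0.0 q6 1.36 F [ 1.   0.1 -3. ] open 0.0598
```

Emit:
{"api": "arm_command", "payload": {
  "increments": "0.7 0 0 2 0; 0.7 0 0 4 0; 0.7 -1 0 6 0; 0.7 -1 0 6 0"
}}

```text
t: 21.05
tool_pos: [0.5252, 0.0842, 0.144]
orientation: [-3.111, -0.433, 0.001]
force: [0.0, -0.2, -3.7]
opening: 0.0597
gripper_force: 25.0
```

Emit:
{"api": "arm_command", "payload": {
  "increments": "0.7 0 0 2 0; 0.7 -1 0 4 0; 0.7 -1 0 5 0; 0.7 -1 0 5 0"
}}

```text
t: 21.45
tool_pos: [0.5244, 0.084, 0.1391]
orientation: [-3.111, -0.433, 0.001]
force: [0.4, 1.0, -3.8]
opening: 0.0594
gripper_force: 25.0
```

Emit:
{"api": "arm_command", "payload": {
  "increments": "0.7 0 0 2 0; 0.7 0 0 4 0; 0.7 0 0 4 0; 0.7 0 0 4 0"
}}

```text
t: 21.85
tool_pos: [0.5245, 0.0839, 0.1354]
orientation: [3.112, 0.433, -0.0]
force: [-0.7, -1.2, -1.4]
opening: 0.0596
gripper_force: 25.0
```

Emit:
{"api": "arm_command", "payload": {
  "increments": "0.7 0 0 1 0; 0.7 0 0 2 0; 0.7 0 0 3 0; 0.7 0 0 3 0"
}}

```text
t: 22.25
tool_pos: [0.5249, 0.084, 0.1353]
orientation: [3.111, 0.434, 0.001]
force: [-12.3, -1.6, 20.9]
opening: 0.06
gripper_force: 25.0
```

Emit:
{"api": "arm_command", "payload": {
  "increments": "0.7 0 0 -1 0; 0.7 0 0 -1 0; 0.7 0 0 -1 0; 0.7 0 0 -1 0",
  "grip_force": 4
}}

```text
t: 22.65
tool_pos: [0.5254, 0.0841, 0.1348]
orientation: [3.112, 0.433, 0.003]
force: [-2.7, -0.0, 6.6]
opening: 0.0596
gripper_force: 4.0
```

```bash
sed -i 's/range(224,300,2)/range(250,304,2)/' v.py; python3 v.py; python3 -c "
from h import *
s=robot.read_state();print('G stand',R.from_euler('z',-SY).apply(s['tool_pos']-[0,0,.006]-SO).round(4))"
```

```text
t 22.65 tcp [0.5254 0.0841 0.1348] yawy -1.294 tilt [ 0.002  0.    -1.   ] rel [5.1 0.  6. ] turn -0.0 q6 1.36 F [-2.7 -0.   6.6] open 0.0596
60 [[266.3, 200.2], [257.8, 198.2], [296.5, 146.6], [287.9, 143.6]]
65 [[269.8, 200.3], [261.0, 199.1], [295.4, 145.7], [286.4, 143.6]]
70 [[273.3, 200.2], [264.3, 199.7], [294.2, 144.9], [284.8, 143.6]]
75 [[276.8, 199.8], [267.7, 200.1], [292.9, 144.3], [283.1, 143.8]]
80 [[280.4, 199.2], [271.2, 200.1], [291.5, 143.8], [281.5, 144.2]]
85 [[284.0, 198.3], [274.7, 199.9], [290.0, 143.4], [279.8, 144.6]]
tray hook/front/back(y-30), rest front bot/top(y-21) [[265.1, 201.1], [267.1, 201.3], [276.0, 201.7], [277.0, 194.8], [290.3, 159.9]]
[277.11129155 154.69846468]
     250 252 254 256 258 260 262 264 266 268 270 272 274 276 278 280 282 284 286 288 290 292 294 296 298 300 302
140   .   .   .   .   .   .   .  96  97 136  65  74  97 126 141 149 148 149 148 146 148 146 148 149 148 147 148
143   .   .   .   .   .   .   .  95 114 139  68  66  65 126 149 130 131 145 147 148 148 147 148 148 147 148 146
146   .   .   .   .   .   .   .   .   . 137  68  65
[... 1976 characters left out ...]
 218 217 219 141 111 139  91 114 148 152 153 132 114 110 108 109 112 110 110 165   .   .   .   .   .
203 216 218 218 219 220 219 114 110 113 113 115 112 112 115 111 111 111 110 110 110 110 114 138   .   .   .   .
206 218 217 215 217 217 218 219 111 111 111 111 110 112 115 112 114 117 116 111  91  85  85   .   .   .   .   .
209 217 218 217 219 219 218 220 217 112 111 118 116 116  98  88  86  87   .  88  86  86  85  88   .   .   .   .
212 218 218 217 219 189 141 117  99  91  89  87  86  88  86  86  88  89  87  86  86  86  85  85  84  86   .   .
215 122 108  96   .   .   .   .   .   .   .  89  87  85  87  86  89  86  86  84  86  84  84  85  85  83  85   .
G stand [3.080e-02 1.000e-04 1.288e-01]
```

The foot is at row 201, columns 268–276, right where the tray is predicted, with a lean near 20°. I nudge it to the rest softly and release.

Emit:
{"api": "arm_command", "payload": {
  "increments": "0.7 1 0 0 0; 0.7 2 0 0 0; 0.7 3 0 0 0; 0.7 3 0 0 0",
  "grip_force": 3
}}

```text
t: 23.1
tool_pos: [0.5276, 0.0847, 0.1335]
orientation: [3.111, 0.433, 0.0]
force: [-2.7, -0.2, 4.5]
opening: 0.0599
gripper_force: 3.0
```

Emit:
{"api": "arm_command", "payload": {
  "increments": "0.34 0 0 0 0; 0.3 0 0 0 0; 0.2 0 0 0 0; 0.1 0 0 0 0; 0 0 0 0 0"
}}

```text
t: 23.6
tool_pos: [0.5275, 0.0848, 0.1334]
orientation: [-3.112, -0.433, -0.0]
force: [-0.4, -0.2, 0.1]
opening: 0.0845
gripper_force: 0.0
```

Emit:
{"api": "arm_command", "payload": {
  "increments": "0 0 0 0 0; 0 0 0 0 0; 0 0 0 0 0; 0 0 0 0 0"
}}

```text
t: 24.0
tool_pos: [0.5275, 0.0848, 0.1334]
orientation: [-3.112, -0.433, -0.0]
force: [-0.3, 0.1, -0.1]
opening: 0.0926
gripper_force: 0.0
```

```bash
python3 v.py
```

```text
t 24.0 tcp [0.5275 0.0848 0.1334] yawy -1.294 tilt [ 0.  0. -1.] rel [2.9 0.1 4.6] turn -0.0 q6 1.36 F [-0.3  0.1 -0.1] open 0.0926
60 [[267.2, 200.4], [258.7, 198.4], [297.4, 146.9], [288.8, 144.0]]
65 [[270.6, 200.6], [261.9, 199.3], [296.3, 146.0], [287.3, 143.9]]
70 [[274.1, 200.4], [265.2, 200.0], [295.1, 145.3], [285.7, 144.0]]
75 [[277.7, 200.0], [268.6, 200.3], [293.8, 144.6], [284.1, 144.2]]
80 [[281.3, 199.4], [272.1, 200.3], [292.4, 144.1], [282.4, 144.5]]
85 [[284.8, 198.5], [275.6, 200.1], [290.9, 143.7], [280.8, 145.0]]
tray hook/front/back(y-30), rest front bot/top(y-21) [[265.1, 201.1], [267.1, 201.3], [276.0, 201.7], [277.0, 194.8], [290.3, 159.9]]
[277.99724246 155.00053451]
     250 252 254 256 258 260 262 264 266 268 270 272 274 276 278 280 282 284 286 288 290 292 294 296 298 300 302
141   .   .   .   .   .   .   .  95 133  72  62  64  62  77 136 147 149 150 148 148 149 148 147 147 148 147 148
144   .   .   .   .   .   .   .  86 131  81  63  62  63  79 147 137  93 144 148 149 147 148 148 147 148 147 147
147   .   .   .   .   .   .   .   . 138  81  65  64   .  74 1
[... 1926 characters left out ...]
 111   .   .   .   .   .   .
201 218 218 218 216 218 219 102 131 101 139 110 109 114 108 114 112 113 111 111 111 113 111   .   .   .   .   .
204 217 219 218 220 221 218 219 113 113 104 114 108 106 113 114 112 110 110 110 114 117 118   .   .   .   .   .
207 216 216 214 218 218 219 219 218 220 113 112 112 112 113 117 116 110  94  87  87  85  86  84   .   .   .   .
210 217 218 218 218 219 218 217 143 118 116 115  97  89  89  88  87  87  88  88  88  87  85  86  88   .   .   .
213 218 219 189 143 120 100  97   .  90  87   .  88  86  88  87  88  88  85  85  83  83  84  85  85  86   .   .
216  94   .   .   .   .   .   .   .   .   .   .  90  89  86  87  86  87  87  84  86  84  87  86  85  83  85   .
```

Emit:
{"api": "arm_command", "payload": {
  "increments": "0 0 0 -15 0; 0 0 0 -35 0; 0 0 0 -65 0; 0 0 0 -100 0; 0 -10 0 -110 0"
}}

```text
t: 24.55
tool_pos: [0.5202, 0.0823, 0.2494]
orientation: [3.111, 0.434, 0.012]
force: [0.7, -0.3, 0.8]
opening: 0.0933
gripper_force: 0.0
```

Emit:
{"api": "arm_command", "payload": {
  "increments": "0 -30 0 0 0; 0 -60 0 0 0; 0 -90 0 0 0; 0 -90 0 0 0"
}}

```text
t: 24.95
tool_pos: [0.4293, 0.057, 0.2445]
orientation: [3.111, 0.433, 0.001]
force: [0.7, -0.2, -0.2]
opening: 0.0931
gripper_force: 0.0
```

```bash
python3 - <<'E'
from h import *
rel(s2w([0,0,.25]),SY+np.pi/2)
c=cam('wrist');im=robot.read_camera('wrist');b=im.astype(int)
a=np.deg2rad(20);f=np.array([.0042,0,.0227])
for nm,x,z in(('top front',.148,.012),('top back',.148,-.012),('foot front',0,.012)):
    print(nm,[proj(c,s2w(f+[x*np.sin(a)-z*np.cos(a),y,x*np.cos(a)+z*np.sin(a)]))[0].round(1).tolist() for y in(.03,-.03)])
m=((b.min(2)>150)&(b.max(2)-b.min(2)<45)).astype(np.uint8);m[250:]=0
for r in range(60,230,8):
    xs=np.where(m[r,180:380])[0]+180
    if len(xs)>5: print(r,xs.min(),xs.max(),len(xs))
h=cv2.cvtColor(im,cv2.COLOR_BGR2HSV)
for k,lo,hi in(('red',(0,150,70),(6,255,255)),('yel',(20,140,90),(33,255,255)),('grn',(45,110,50),(80,255,255))):
    mm=cv2.inRange(h,lo,hi);mm[:, :200]=0;mm[:,360:]=0;mm[260:]=0
    q,l,st,ce=cv2.connectedComponentsWithStats(mm);print(k,[(ce[i].round(1).tolist(),int(st[i,4])) for i in range(1,q) if st[i,4]>8])
print('keys pred',[proj(c,s2w(f+[.016*np.sin(a)-.012*np.cos(a),y,.016*np.cos(a)+.012*np.sin(a)]))[0].round(1).tolist() for y in(.017,0,-.017)])
E
```

```text
t 24.95 tcp [0.4293 0.057  0.2445] yawy -1.294 tilt [ 0.001 -0.    -1.   ] rel [ 69.    0.2 -11.4] turn -0.0 q6 1.31 F [ 0.7 -0.2 -0.2] open 0.0931
top front [[237.8, 56.0], [335.9, 55.8]]
top back [[238.5, 19.8], [335.1, 19.6]]
foot front [[257.6, 134.8], [314.9, 134.7]]
132 254 314 53
140 274 307 34
148 254 315 62
156 255 315 61
164 255 315 61
172 255 297 43
180 255 297 43
red [([268.5, 125.0], 36)]
yel [([285.3, 125.0], 37)]
grn [([302.0, 125.0], 39)]
keys pred [[269.3, 129.5], [286.3, 129.5], [303.3, 129.5]]
```

```bash
python3 - <<'E'
from h import *
c=cam('wrist');im=robot.read_camera('wrist');b=im.astype(int)
print([(r,b[r,265:305].mean().round().astype(int)) for r in range(6,76,3)])
s=robot.read_camera('side').astype(int);sat=s.max(2)-s.min(2);g=s.mean(2).astype(int)
print('    ',' '.join('%3d'%x for x in range(262,308,2)))
for r in range(126,204,6): print(r,' '.join(('%3d'%g[r,x] if sat[r,x]<45 else '  .') for x in range(262,308,2)))
a=np.deg2rad
for L in(14,17,20,23,26):
    f=np.array([.0052,0,.0227]);t=a(L);print(L,[proj(k,s2w(f+[.148*np.sin(t)-z*np.cos(t),y,.148*np.cos(t)+z*np.sin(t)]))[0].round(1).tolist() for k,y,z in((c,0,.012),(c,0,-.012),(cam('side'),-.03,.012),(cam('side'),-.03,-.012))])
print(robot.read_state()['dq'].round(3))
E
```

```text
[(6, np.int64(113)), (9, np.int64(113)), (12, np.int64(113)), (15, np.int64(113)), (18, np.int64(112)), (21, np.int64(174)), (24, np.int64(214)), (27, np.int64(216)), (30, np.int64(217)), (33, np.int64(218)), (36, np.int64(219)), (39, np.int64(220)), (42, np.int64(221)), (45, np.int64(221)), (48, np.int64(217)), (51, np.int64(213)), (54, np.int64(187)), (57, np.int64(134)), (60, np.int64(131)), (63, np.int64(17)), (66, np.int64(36)), (69, np.int64(51)), (72, np.int64(52)), (75, np.int64(134))]
     262 264 266 268 270 272 274 276 278 280 282 284 286 288 290 292 294 296 298 300 302 304 306
126   .   . 120 120 121 120 112 106 107 105 106 106 104 111 116 115 115 114 111 111 112 113 113
132   .   .   .   .   .   .   .   .   .   .   .   .   .   .   .   . 102 109 110 109 110 112 115
138   .   . 100  79  73  74  71  90 125 148 246 247 247 247   .   .   .   .   .   .   . 212   .
144   .  87  96 105   .   .   .  86  96  81  76 126 237 247 247 246 211 114 114 116 117 118 118
150   .   .   .   .   .   .  87 183 197 153  97  81 119 161 157 156 156   . 118 117 116 117 115
156 244 247   .   .   . 
[... 416 characters left out ...]
  .   .   .   .   .   .   .   .   .   .
186 161   .   . 177 132 200 165 158 145 152 123   .   .   .   .   .   .   .   .   .   .   .   .
192   . 190 160   . 183 162 158 128 156 113 218 219 205   .   .   .   .   .   .   .   .   .   .
198 218 136 107 180 161 159 156 154 115  89 100 109 206 217 219   .   .   .   .   .   .   .   .
14 [[286.6, 82.7], [286.5, 44.0], [281.6, 145.6], [291.5, 145.9]]
17 [[286.6, 69.8], [286.5, 32.3], [284.9, 145.5], [294.5, 146.3]]
20 [[286.6, 57.2], [286.5, 21.2], [288.1, 145.6], [297.4, 146.9]]
23 [[286.5, 45.0], [286.4, 10.7], [291.2, 145.8], [300.2, 147.6]]
26 [[286.5, 33.3], [286.4, 1.0], [294.2, 146.2], [302.9, 148.5]]
[ 0.003  0.027 -0.013  0.    -0.002 -0.001]
```

The wrist view puts the top edges at rows 20 and 55, which is a lean of about 20°. The keys are level and within about 1 mm of centre. Handing in.

```bash
python3 -c "
from plant import robot
print(robot.close_job())"
```

```text
the job is handed in; nothing more can be done
None
```

The job is handed in: the rest is open at its stop and the reader is released in the tray, leaning about 20° with its screen to the front, about 1 mm off centre; the bystanders were not re-checked in the images at the end, and the judge returned no verdict.

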